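# Row up returned battery packs in the rocking tray

### The arm

A 7-joint arm with a two-finger parallel gripper is mounted at the origin on the work surface. World frame = base frame: x ahead of the robot, y to its left, z up, the work surface at z = 0. Lengths are in m, angles in rad, forces in N, time in s.
With the tool pointing down it reaches from about 0.4 to 0.9 m from the base axis. Payload 5.5 kg.
Tool frame: the origin (TCP) lies midway between the tips of the shut fingers; the grasp point (between the pads) lies 19 mm behind it; z points along the fingers, y is the line along which they close (so a half turn about z gives the same grasp; the last joint's range is limited). The gripper opens to 92 mm and grips with 3 to 60 N. Pads are 19 mm wide; open, the fingers measure 130 mm over their backs; the gripper's body (75 mm by 190 mm) begins 47 mm behind the grasp point.
Start: joints at [-1.023, 0.501, -0.427, 1.55, 0.221, 1.138, -0.21], TCP at [0.183, 0.624, 0.227] pointing down, gripper open.
Joint ranges: [-2.88, 2.88], [-0.31, 2.03], [-1.54, 1.56], [0.2, 2.42], [-1.41, 4.55], [0.19, 2.02], [-2.57, 2.57]. Speed limits (rad/s): [2.57, 2.57, 3.14, 3.14, 3.14, 3.14, 3.14].

### API

Orientations are given as a rotation vector (axis times angle).
In Python, from cell import readout, viewer, job gives the robot as it stands.
- The arm moves only by the tool step_arm, never from a script. Its arguments are lists of equal length, an entry for each row: "rotation": the turn, a rotation vector about the tool's x, y, z in rad, a list of three; "offset": the shift along the tool's x, y, z in mm, a list of three; "claw": the closure, from 0 (fully open) to 1 (shut). A call has 1 to 12 rows; each row shifts and turns the commanded pose from where the row before left it, along the tool's axes as they then stand; what a row does not reach is not made up. A row lasts 1/8 s, in which the tool goes at most 62.5 mm and 10.7 degrees, less where a joint would pass 70% of its speed; a pose out of reach is approached as far as the arm can. A call is refused whole if a number of a shift passes 62.5 or a number of a turn 0.188, either way. A call with a gripper value outside its range is refused whole. The fingers move at their own pace and stop on an object; "force" is the grip in N (left out, the last holds). Time passes only in rows, so rows that do not move let the fingers close. It gives the time, the measured TCP pose, the force, the opening and the grip force at its end, in the units of the state.
- readout.get_obs(): the state, without advancing time (a new reading comes with each control period).
- viewer.get_image(name): name is "scene" or "top" or "wrist"; returns the picture (400x640x3 uint8, red, green, blue); there is no depth.
- viewer.camera_model(name): a dict with "fx", "fy", "cx", "cy" (pixels), "k1" (the pictures are not rectified: a ray, as slopes to the right and down, at radius r is drawn at 1 + k1 r^2 times it, then the intrinsics apply), "eye" and "attitude" of the camera in the world. Camera axes: x right, y down, z forward; pixel columns grow to the right and rows downward; lengths in m; the calibration is good to about 2 mm. A picture is of the moment at which its call begins: read the wrist's pose just before it. camera_model takes no time and is no camera call; for the wrist camera it gives the pose at the moment of the call.
- job.finish_job(): hands the job in; it is judged then, once.
The state is a dict: "t": time; "joint_positions": joint angles; "joint_vel": joint speeds; "tau": joint torques, N m; "eef_pos": TCP position; "eef_rot": TCP orientation; "wrist_force": force on the tool from outside, world axes, zero at the start; "moment": the same for the moment, N m; "gripper_width": opening from 0.0 (shut) to 1.0 (fully open); "grip_force": force on a finger pad.
Only numpy, scipy, OpenCV 4.12 (cv2) and the standard library are available. Lean on these libraries where they do the work, as an engineer would, in place of code of your own. Each camera call takes 0.05 s, during which the arm holds its last target. There are 200 camera calls.

### The job

First take the leftover cardboard carton out of the rocking tray and put it in the black waste bin, then lay every orange battery pack on the bench flat in the level tray, side by side and end-on to the two long blue fences. Tip the tray well down towards the side where the green beacon stands, so that all the packs slide into one row with their ends against that fence, and set the tray level again. Finish with the steel keeper bar lying flat in the tray along the back of the row, close behind the packs, and leave the other things on the bench alone.

Things in the scene. Friction and masses are not known exactly. Their poses are not given: they have to be found in the camera images.
- tray (a joint): Tilt of the rocking tray about its pivot (stand's x axis, 65 mm above the bench), rad, 0 = level at the start, range -0.42 to 0.42. Positive: the stand's +y side is up and the -y side down. Stiff friction pivot: it stays where it is left and holds level with parts on it; moving it at a handle takes about 8 to 14 N.
- tray_floor (a point): Centre of the tray's inner floor, 4 mm above the pivot axis (69 mm above the bench when level); turns with the tray; x along the fences, y across, z up. Floor 300 (x) x 220 (y) mm, smooth aluminium: packs slide beyond 0.13 to 0.2 rad of tilt. Blue fences 30 mm high above it, inner faces at y = +-110 mm, 6 mm thick; end walls 18 mm high at x = +-150 mm.
- handle_left (a point): Middle of the black bail handle on top of the +y fence: a round bar, 12 mm diameter, along the tray's x, 90 mm long, axis at x = 0, y = +113 mm, 52 mm above the tray floor (56 mm above the pivot axis). Pinch it from above across y and lift or press it along its arc about the pivot; it turns between the fingers.
- handle_right (a point): The same handle on the -y fence, at y = -113 mm.
- stand: Fixed stand of the tray, steel base plate 370 x 120 x 10 mm with two uprights 85 mm high at its ends x = +-170 mm. Origin on the bench right under the tray's centre; x along the pivot and the fences, y across. Pivot axis at 65 mm height.
- green_beacon: Fixed green beacon: white block 46 x 46 x 55 mm with a green cylinder, 95 mm high in all. Origin: centre of its underside. It stands just past the far (+x) end of the tray, on the +y or the -y side of the stand, and marks the fence to use.
- red_beacon: Fixed red beacon, same shape with a red cylinder, past the tray's far end on the side that is not to be used.
- pack1: Loose battery pack, orange brick with a black contact end and white label, 90 (own x) x 40 (own y) x 26 mm high, about 0.15 kg. Origin: centre of its underside. At the start it lies flat on the bench to the left of the tray; may be absent.
- pack2: Loose battery pack, orange brick with a black contact end and white label, 90 (own x) x 40 (own y) x 26 mm high, about 0.15 kg. Origin: centre of its underside. At the start it lies flat on the bench to the left of the tray; may be absent.
- pack3: Loose battery pack, orange brick with a black contact end and white label, 90 (own x) x 40 (own y) x 26 mm high, about 0.15 kg. Origin: centre of its underside. At the start it lies flat on the bench to the left of the tray; may be absent.
- pack4: Loose battery pack, orange brick with a black contact end and white label, 90 (own x) x 40 (own y) x 26 mm high, about 0.15 kg. Origin: centre of its underside. At the start it lies flat on the bench to the left of the tray; may be absent.
- carton: Small empty closed cardboard carton, 80 (own x) x 50 (own y) x 45 mm high, 60 g, lying in the tray at the start. Origin: centre of its underside.
- keeper: Loose keeper bar: steel-coloured bar 270 (own x) x 24 (own y) x 24 mm with a yellow upright grip fin on its middle, 70 long (x), 14 thick (y), its top 66 mm above the underside; 0.4 kg. Origin: centre of its underside. Starts on the bench to the right of the tray.
- waste_bin: Fixed black open bin, outside 160 (x) x 150 (y) x 70 mm high, walls and floor 5 mm. Origin: centre of its underside.
- tape_roll: Bystander: roll of brown tape, 90 mm diameter, 48 mm high.
- spray: Bystander: green bottle with red cap, 150 mm high.
- jar: Bystander: small clear jar with a white lid, 50 mm diameter, 60 mm high.
Not all that is in view belongs to the job. What is shaped like the pack4 but turquoise or yellow is not meant.

How it is judged:
By the outcome, as a careful person would: the job done as asked, in the order asked, and still so for the second after the job is handed in, with the robot touching nothing.
Of pack1, pack2, pack3, pack4 only 3 to 4 are there at a start; the rules pass over those that are not, and their reading is None.
At some moment in a run one of pack1, pack2, pack3, pack4, keeper may be knocked a few centimetres aside while the robot is not near it.
It also fails if it takes over 210 s, if anything falls off the work surface, if the arm or the gripper's body presses on something with over 40 N, if the wrist force passes 120 N, or if a joint passes its speed limit or range.

## Working session

There is one attempt and no reset: what is moved stays moved. The work goes in short steps, Python scripts to look and compute and a tool call to move; the robot and the scene stay as the last step left them, time stands still between calls to the robot, and variables do not carry over. Pictures are saved under pics/ and viewed, at most 14 in all, crops included, and the job is handed in when it is done.

Besides the shell and the picture viewer there is one more tool, called as name(argument=value, ...), one argument or row to a line, values as JSON. step_arm: Moves the arm, as the interface text tells. Its arguments: {"type":"object","properties":{"rotation":{"type":"array","items":{"type":"array","items":{"type":"number"}}},"offset":{"type":"array","items":{"type":"array","items":{"type":"number"}}},"claw":{"type":"array","items":{"type":"number"}},"force":{"type":"number"}},"required":["rotation","offset","claw"]}

```bash
ls; mkdir -p pics; cat > h.py <<'E'
import numpy as np, cv2
from scipy.spatial.transform import Rotation as R
from cell import readout, viewer, job
def snap(name,fn):
    im=viewer.get_image(name); cv2.imwrite('pics/'+fn,im[:,:,::-1]); return im
E
python3 - <<'E'
from h import *
print(readout.get_obs())
for n in ('scene','top','wrist'): print(n,viewer.camera_model(n))
snap('top','top1.png'); snap('scene','scene1.png')
E
```

```text
pics
{'t': 0.0, 'joint_positions': array([-1.02283262,  0.50188374, -0.42679564,  1.551473  ,  0.22081736,
        1.13827486, -0.21028903]), 'joint_vel': array([-8.63579575e-04, -8.38431420e-04,  3.25088695e-04, -4.59579264e-06,
       -6.22915292e-04, -4.51800893e-05,  8.58767834e-04]), 'tau': array([ 5.46904175e-04, -5.66582501e+01, -5.81619278e+00, -2.79114586e+01,
       -6.87568914e-02,  3.07675428e-02,  1.87681699e-04]), 'eef_pos': array([0.18244708, 0.62312966, 0.22564666]), 'eef_rot': array([-4.45620025e-01, -3.10947808e+00,  3.05737105e-03]), 'wrist_force': array([-0.28014384, -0.1879864 , -0.51364417]), 'moment': array([ 0.03593897, -0.01495292, -0.02717467]), 'grip_force': 0.0, 'gripper_width': 0.9986262088230592}
scene {'fx': 450.9452582782596, 'fy': 450.9452582782596, 'cx': 314.79592395286613, 'cy': 194.95581687927003, 'k1': -0.08395335073619956, 'eye': array([1.75470248, 0.21484963, 0.94182579]), 'attitude': array([-1.5375667 , -1.78486314,  0.90258595])}
top {'fx': 416.8165786861045, 'fy': 416.8165786861045, 'cx': 314.2314568337789, 'cy': 198.95194307692103, 'k1': -0.008580263818543403, 'eye': array([0.41646581, 0.06052297, 1.58929843]), 'attitude': array([-2.19560963,  2.143167  , -0.11115042])}
wrist {'fx': 351.7403119003342, 'fy': 351.7403119003342, 'cx': 322.31053306171344, 'cy': 202.9247590609334, 'k1': -0.05464303574195116, 'eye': array([0.10725387, 0.64542641, 0.38308678]), 'attitude': array([2.31712021, 1.73717304, 0.25314625])}
```

View pics/top1.png

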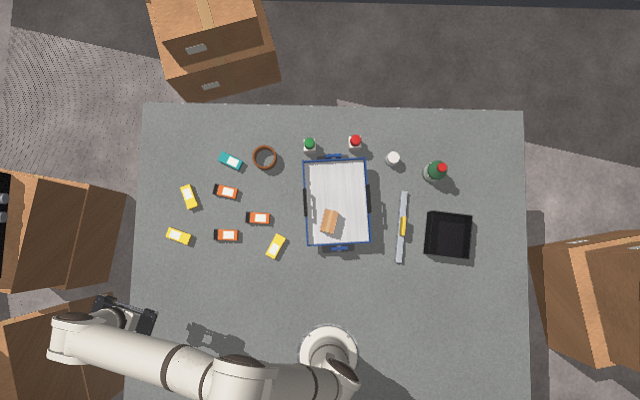

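View pics/scene1.png

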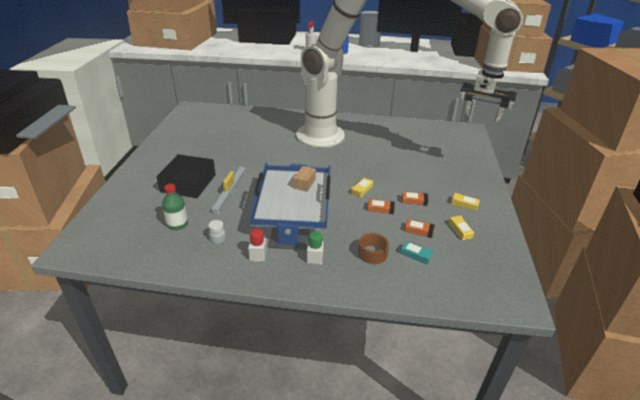

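Top view: three orange packs at px (226,191), (259,218) and (227,235). The turquoise one (231,161) and the yellow ones (189,197), (179,236), (276,246) don't fit the orange description. The carton is at (330,221), keeper (402,227), bin (448,234). The green beacon (309,144) is on the left (+y) side and the red one is at (355,141).

```bash
cat >> h.py <<'E'
def ray(name,uv,cm=None):
    c=cm or viewer.camera_model(name)
    K=np.array([[c['fx'],0,c['cx']],[0,c['fy'],c['cy']],[0,0,1]])
    n=cv2.undistortPoints(np.array(uv,float).reshape(-1,1,2),K,np.array([c['k1'],0,0,0,0])).reshape(-1,2)
    return c['eye'],R.from_rotvec(c['attitude']).apply(np.c_[n,np.ones(len(n))])
def plane(name,uv,z,cm=None):
    e,d=ray(name,uv,cm); return e+d*((z-e[2])/d[:,2])[:,None]
def proj(name,P,cm=None):
    c=cm or viewer.camera_model(name)
    K=np.array([[c['fx'],0,c['cx']],[0,c['fy'],c['cy']],[0,0,1]])
    Ri=R.from_rotvec(c['attitude']).inv(); 
    p=Ri.apply(np.array(P,float).reshape(-1,3)-c['eye'])
    return cv2.projectPoints(p,np.zeros(3),np.zeros(3),K,np.array([c['k1'],0,0,0,0]))[0].reshape(-1,2)
def blobs(im,lo,hi,amin=30):
    hsv=cv2.cvtColor(im,cv2.COLOR_RGB2HSV); m=cv2.inRange(hsv,np.array(lo),np.array(hi))
    m=cv2.morphologyEx(m,cv2.MORPH_CLOSE,np.ones((3,3)))
    cs,_=cv2.findContours(m,cv2.RETR_EXTERNAL,cv2.CHAIN_APPROX_NONE)
    return [c for c in cs if cv2.contourArea(c)>amin]
E
python3 - <<'E'
from h import *
im=cv2.imread('pics/top1.png')[:,:,::-1].copy()
for c in blobs(im,(3,150,100),(14,255,255),40):
    r=cv2.minAreaRect(c); print(r, plane('top',cv2.boxPoints(r),.026)[:,:2].round(3).tolist(),plane('top',[r[0]],.026)[0].round(3))
print('tray hinge blues', [cv2.minAreaRect(c) for c in blobs(im,(100,120,40),(125,255,255),20)])
for n,p,z in (('red/green beacons',[(309,143),(355,141)],.095),('bin',[(448,234)],.07),('jar',[(393,158)],.06)): print(n,plane('top',p,z).round(3).tolist())
a=cv2.resize(im[140:260,165:285],None,fx=5,fy=5,interpolation=cv2.INTER_CUBIC)
b=cv2.resize(im[140:270,285:420],None,fx=5,fy=5,interpolation=cv2.INTER_CUBIC)[:600]
cv2.imwrite('pics/c1.png',a[:,:,::-1]);cv2.imwrite('pics/c2.png',cv2.resize(im[145:265,290:480],None,fx=4.2,fy=4.2,interpolation=cv2.INTER_CUBIC)[:,:,::-1])
E
```

```text
((227.5, 234.5), (9.0, 19.0), 90.0) [[0.45, 0.419], [0.452, 0.347], [0.419, 0.346], [0.417, 0.417]] [0.435 0.382 0.026]
((226.6176300048828, 191.4705810546875), (18.98141860961914, 9.978801727294922), 12.528807640075684) [[0.585, 0.431], [0.622, 0.425], [0.608, 0.354], [0.571, 0.361]] [0.596 0.393 0.026]
tray hinge blues [((337.0, 246.0), (6.0, 30.0), 90.0), ((368.2268981933594, 230.07662963867188), (13.477901458740234, 31.384708404541016), 22.47943687438965), ((335.54876708984375, 167.06097412109375), (66.03805541992188, 26.94529151916504), 6.340191841125488)]
red/green beacons [[0.774, 0.085, 0.095], [0.786, -0.083, 0.095]]
bin [[0.455, -0.428, 0.07]]
jar [[0.733, -0.229, 0.06]]
```

View pics/c1.png

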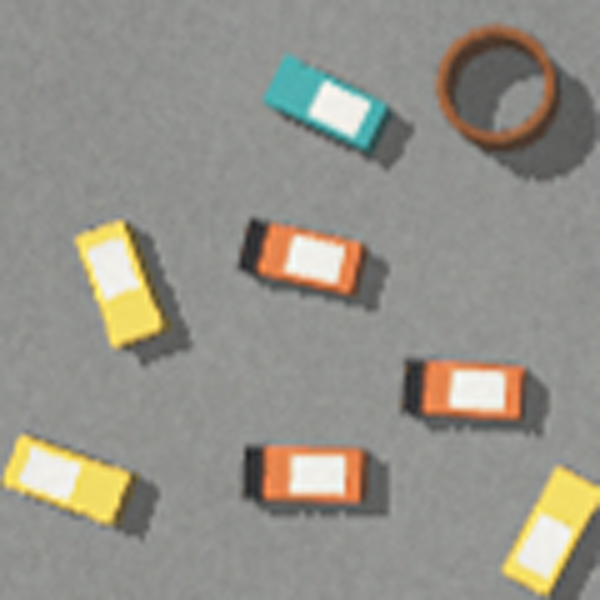

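View pics/c2.png

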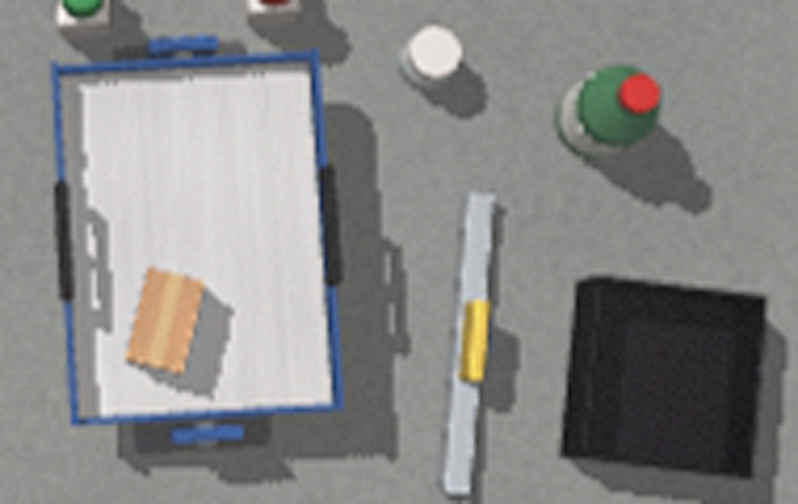

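c1 shows three orange packs with black ends, centres about (303,257), (463,388), (303,473) in the crop. The yellow and turquoise ones are decoys. c2 shows the tray with corners (53,65), (317,52), (340,408), (74,424), the carton at (165,320), the keeper from (482,193) to (456,495) and the bin.

```bash
python3 - <<'E'
from h import *
def rect(cr,s,o,z):
    p=plane('top',np.array(cr,float)/s+np.array(o)-0.4,z)[:,:2]; return p
def fit(n,cr,s,o,z):
    p=rect(cr,s,o,z); r=cv2.minAreaRect((p*1000).astype(np.float32)); c=p.mean(0)
    e=[p[1]-p[0],p[2]-p[1]]; 
    print(n,'c',c.round(3),[(np.linalg.norm(v).round(3),np.degrees(np.arctan2(v[1],v[0])).round(1)) for v in e])
o1=(165,140);o2=(290,145)
fit('A',[(250,219),(366,240),(357,293),(240,271)],5,o1,.026)
fit('B',[(405,360),(524,364),(522,418),(404,413)],5,o1,.026)
fit('C',[(246,446),(365,447),(364,502),(245,499)],5,o1,.026)
fit('tray',[(53,65),(317,52),(340,408),(74,424)],4.2,o2,.095)
print('handles',rect([(64,240),(331,225)],4.2,o2,.121))
fit('carton',[(150,267),(203,288),(182,374),(127,358)],4.2,o2,.114)
fit('keeper',[(470,193),(495,195),(469,495),(444,493)],4.2,o2,.024)
fit('fin',[(473,299),(489,301),(478,382),(462,380)],4.2,o2,.066)
fit('bin',[(577,277),(766,296),(752,478),(562,458)],4.2,o2,.07)
E
```

```text
A c [0.599 0.398] [(np.float64(0.09), np.float64(-98.9)), (np.float64(0.041), np.float64(172.9))]
B c [0.501 0.273] [(np.float64(0.09), np.float64(-90.5)), (np.float64(0.041), np.float64(179.9))]
C c [0.435 0.389] [(np.float64(0.089), np.float64(-89.1)), (np.float64(0.041), np.float64(-178.6))]
tray c [ 0.565 -0.018] [(np.float64(0.229), np.float64(-85.7)), (np.float64(0.308), np.float64(-175.7))]
handles [[ 0.55553631  0.09428284]
 [ 0.57370411 -0.13053663]]
carton c [0.489 0.007] [(np.float64(0.048), np.float64(-110.3)), (np.float64(0.075), np.float64(167.4))]
keeper c [ 0.481 -0.268] [(np.float64(0.023), np.float64(-93.2)), (np.float64(0.269), np.float64(175.2))]
fin c [ 0.482 -0.265] [(np.float64(0.014), np.float64(-95.8)), (np.float64(0.071), np.float64(172.4))]
bin c [ 0.454 -0.427] [(np.float64(0.165), np.float64(-94.4)), (np.float64(0.158), np.float64(174.8))]
```

```bash
cat > plan.py <<'E'
# rows for step_arm: from the commanded pose (x,y,z mm, a = direction of closing, deg; tool pointing down)
import numpy as np, json
def axes(a):
    a=np.radians(a); return np.array([[-np.sin(a),np.cos(a),0],[np.cos(a),np.sin(a),0],[0,0,-1]]) # rows: tool x,y,z
def plan(start,wps):
    """wps: (x,y,z,a,claw,mm_per_row) ; repeats hold if same; mm_per_row<0 -> that many rows"""
    p=np.array(start[:3],float); a=float(start[3]); rows=[]
    for x,y,z,at,claw,sp in wps:
        t=np.array([x,y,z],float); da=at-a
        n=int(-sp) if sp<0 else max(1,int(np.ceil(np.linalg.norm(t-p)/sp-.05)),int(np.ceil(abs(da)/9)))
        p0,a0=p.copy(),a
        for i in range(1,n+1):
            o=np.round(axes(a)@(p0+(t-p0)*i/n-p)).astype(int)
            r=round(-np.radians(a0+da*i/n-a),2)
            p=p+axes(a).T@o; a-=np.degrees(r)
            rows.append((r,o.tolist(),claw))
    for k in range(0,len(rows),12):
        q=rows[k:k+12]
        print('rot z',[r[0] for r in q]); print(json.dumps({'offset':[r[1] for r in q]})); print('claw',[r[2] for r in q])
    print('end',p.round(1),round(a,2))
def now():
    from h import readout,R
    o=readout.get_obs(); M=R.from_rotvec(o['eef_rot']).as_matrix()
    s=[*(o['eef_pos']*1000),np.degrees(np.arctan2(M[1,1],M[0,1]))]
    print('t',round(o['t'],2),'pose',np.round(s,1),'tilt',np.round(M[:2,2],3),'w',round(o['gripper_width'],3),'g',round(o['grip_force'],1),'F',o['wrist_force'].round(1),'q',o['joint_positions'].round(2)); return s
E
python3 - <<'E'
from plan import *
s=now()
plan(s,[(489,7,227,75,.2,55),(489,7,140,75,.2,30),(489,7,80,75,.2,20),(489,7,80,75,.6,-4)])
E
```

```text
t 0.1 pose [182.5 623.2 225.8  73.7] tilt [-0.001 -0.002] w 1.003 g 0.0 F [-0.7 -0.4 -0.6] q [-1.02  0.5  -0.43  1.55  0.22  1.14 -0.21]
rot z [np.float64(-0.0), np.float64(-0.0), np.float64(-0.01), np.float64(0.0), np.float64(0.0), np.float64(-0.0), np.float64(-0.0), np.float64(-0.0), np.float64(-0.01), np.float64(0.0), np.float64(0.0), np.float64(-0.0)]
{"offset": [[-36, -39, 0], [-36, -39, 0], [-36, -39, 0], [-35, -39, 0], [-36, -39, 0], [-35, -39, -1], [-36, -40, 0], [-36, -39, 0], [-35, -39, 0], [-35, -40, 0], [-35, -39, 0], [-36, -40, 0]]}
claw [0.2, 0.2, 0.2, 0.2, 0.2, 0.2, 0.2, 0.2, 0.2, 0.2, 0.2, 0.2]
rot z [np.float64(-0.0), np.float64(-0.0), np.float64(-0.0), np.float64(-0.0), np.float64(-0.0), np.float64(-0.0), np.float64(-0.0), np.float64(-0.0), np.float64(-0.0), np.float64(-0.0), np.float64(-0.0)]
{"offset": [[-35, -39, 0], [0, 0, 29], [0, 0, 29], [0, 0, 29], [0, 0, 20], [0, 0, 20], [0, 0, 20], [0, 0, 0], [0, 0, 0], [0, 0, 0], [0, 0, 0]]}
claw [0.2, 0.2, 0.2, 0.2, 0.2, 0.2, 0.2, 0.6, 0.6, 0.6, 0.6]
end [489.3   7.2  79.8] 74.83
```

step_arm(
  rotation=[
    [0,0,0],
    [0,0,0],
    [0,0,-0.02],
    [0,0,0],
    [0,0,0],
    [0,0,0],
    [0,0,0],
    [0,0,0],
    [0,0,0],
    [0,0,0],
    [0,0,0],
    [0,0,0],
  ],
  offset=[
    [-36,-39,0],
    [-36,-39,0],
    [-36,-39,0],
    [-35,-39,0],
    [-36,-39,0],
    [-35,-39,0],
    [-36,-40,0],
    [-36,-39,0],
    [-35,-39,0],
    [-35,-40,0],
    [-35,-39,0],
    [-36,-40,0],
  ],
  claw=[0.2,0.2,0.2,0.2,0.2,0.2,0.2,0.2,0.2,0.2,0.2,0.2],
  force=20,
)

```text
t: 1.6
eef_pos: [0.4689, 0.0546, 0.2267]
eef_rot: [-0.414, -3.114, -0.0]
wrist_force: [0.6, -0.1, 1.0]
gripper_width: 0.799
grip_force: 0.0
```

```bash
python3 - <<'E'
from plan import *
s=now()
plan(s,[(489,7,227,75,.2,40)])
E
```

```text
t 1.6 pose [468.9  54.6 226.7  74.8] tilt [-0.  0.] w 0.799 g 0.0 F [ 0.6 -0.1  1. ] q [-0.1   0.15 -0.08  1.99  0.01  1.    1.12]
rot z [np.float64(-0.0), np.float64(-0.0)]
{"offset": [[-16, -20, 0], [-16, -21, 0]]}
claw [0.2, 0.2]
end [489.1   6.6 226.7] 74.85
```

step_arm(
  rotation=[
    [0,0,0],
    [0,0,0],
    [0,0,0],
    [0,0,0],
    [0,0,0],
    [0,0,0],
    [0,0,0],
    [0,0,0],
    [0,0,0],
    [0,0,0],
    [0,0,0],
    [0,0,0],
  ],
  offset=[
    [-16,-20,0],
    [-16,-20,0],
    [0,0,30],
    [0,0,30],
    [0,0,30],
    [0,0,20],
    [0,0,20],
    [0,0,17],
    [0,0,0],
    [0,0,0],
    [0,0,0],
    [0,0,0],
  ],
  claw=[0.2,0.2,0.2,0.2,0.2,0.2,0.2,0.2,0.6,0.6,0.6,0.6],
  force=15,
)

```text
t: 3.1
eef_pos: [0.4897, 0.0091, 0.0805]
eef_rot: [0.415, 3.113, 0.0]
wrist_force: [0.5, 0.4, 1.9]
gripper_width: 0.546
grip_force: 14.9
```

```bash
python3 - <<'E'
from plan import *
s=now()
plan(s,[(489,7,180,75,.6,40),(454,-427,180,80,.6,50),(454,-427,60,80,.6,30),(454,-427,60,80,.25,-4),(454,-427,200,80,.25,45)])
E
```

```text
t 3.1 pose [489.7   9.1  80.5  74.8] tilt [0.001 0.   ] w 0.546 g 14.9 F [0.5 0.4 1.9] q [-0.04  0.4  -0.04  2.07  0.02  0.67  1.21]
rot z [np.float64(-0.0), np.float64(-0.0), np.float64(-0.0), np.float64(-0.01), np.float64(-0.01), np.float64(-0.01), np.float64(-0.01), np.float64(-0.01), np.float64(-0.01), np.float64(-0.01), np.float64(-0.01), np.float64(-0.01)]
{"offset": [[0, -1, -33], [0, 0, -33], [0, -1, -34], [-9, -48, 0], [-8, -47, 0], [-8, -48, 0], [-8, -48, 0], [-7, -48, 0], [-6, -48, 0], [-6, -48, 0], [-5, -48, 0], [-6, -48, 0]]}
claw [0.6, 0.6, 0.6, 0.6, 0.6, 0.6, 0.6, 0.6, 0.6, 0.6, 0.6, 0.6]
rot z [np.float64(-0.0), np.float64(-0.0), np.float64(-0.0), np.float64(-0.0), np.float64(-0.0), np.float64(-0.0), np.float64(-0.0), np.float64(-0.0), np.float64(-0.0), np.float64(-0.0), np.float64(-0.0), np.float64(-0.0)]
{"offset": [[0, 0, 30], [0, 0, 30], [0, 0, 30], [0, 0, 30], [0, 0, 0], [0, 0, 0], [0, 0, 0], [0, 0, 0], [0, 0, -35], [0, 0, -35], [0, 0, -35], [0, 0, -35]]}
claw [0.6, 0.6, 0.6, 0.6, 0.25, 0.25, 0.25, 0.25, 0.25, 0.25, 0.25, 0.25]
end [ 454.5 -427.1  200.5] 79.98
```

step_arm(
  rotation=[
    [0,0,0],
    [0,0,0],
    [0,0,0],
    [0,0,-0.01],
    [0,0,-0.01],
    [0,0,-0.01],
    [0,0,-0.01],
    [0,0,-0.01],
    [0,0,-0.01],
    [0,0,-0.01],
    [0,0,-0.01],
    [0,0,-0.01],
  ],
  offset=[
    [0,0,-33],
    [0,0,-33],
    [0,-2,-34],
    [-9,-48,0],
    [-8,-47,0],
    [-8,-48,0],
    [-8,-48,0],
    [-7,-48,0],
    [-6,-48,0],
    [-6,-48,0],
    [-5,-48,0],
    [-6,-48,0],
  ],
  claw=[0.6,0.6,0.6,0.6,0.6,0.6,0.6,0.6,0.6,0.6,0.6,0.6],
)

```text
t: 4.6
eef_pos: [0.4535, -0.4286, 0.1799]
eef_rot: [0.274, 3.129, 0.0]
wrist_force: [0.3, -0.6, -0.6]
gripper_width: 0.547
grip_force: 14.9
```

step_arm(
  rotation=[
    [0,0,0],
    [0,0,0],
    [0,0,0],
    [0,0,0],
    [0,0,0],
    [0,0,0],
    [0,0,0],
    [0,0,0],
    [0,0,0],
    [0,0,0],
    [0,0,0],
    [0,0,0],
  ],
  offset=[
    [0,0,0],
    [0,0,33],
    [0,0,33],
    [0,0,33],
    [0,0,33],
    [0,0,0],
    [0,0,0],
    [0,0,0],
    [0,0,-35],
    [0,0,-40],
    [0,0,-40],
    [0,0,-40],
  ],
  claw=[0.6,0.6,0.6,0.6,0.6,0.28,0.28,0.28,0.28,0.28,0.28,0.28],
)

```text
t: 6.1
eef_pos: [0.4542, -0.4275, 0.2058]
eef_rot: [0.274, 3.127, -0.002]
wrist_force: [0.7, -0.6, 0.1]
gripper_width: 0.717
grip_force: 0.0
```

```bash
cat >> h.py <<'E'
def packs(im):
    out=[]
    for c in blobs(im,(3,140,90),(15,255,255),25):
        if cv2.contourArea(cv2.convexHull(c))<90: continue
        r=cv2.minAreaRect(c); b=plane('top',cv2.boxPoints(r),.026)[:,:2]
        e=[b[1]-b[0],b[2]-b[1]]; L=max(e,key=np.linalg.norm)
        out.append((b.mean(0).round(3).tolist(),np.linalg.norm(L).round(3),(np.degrees(np.arctan2(L[1],L[0]))%180).round(1)))
    return out
E
python3 - <<'E'
from plan import *
from h import *
s=now()
im=snap('top','top2.png')
for p in packs(im): print(p)
print('before'); 
for p in packs(cv2.imread('pics/top1.png')[:,:,::-1].copy()): print(p)
cv2.imwrite('pics/c3.png',cv2.resize(im[130:280,150:490],None,fx=2.3,fy=2.3,interpolation=cv2.INTER_CUBIC)[:,:,::-1])
E
```

```text
t 6.1 pose [ 454.2 -427.5  205.8   80. ] tilt [ 0.002 -0.002] w 0.717 g 0.0 F [ 0.7 -0.6  0.1] q [ 0.59  0.44  0.16  1.66 -0.08  1.04  2.17]
([0.435, 0.382], np.float64(0.071), np.float64(91.4))
([0.499, 0.267], np.float64(0.075), np.float64(91.4))
([0.597, 0.393], np.float64(0.075), np.float64(77.3))
([0.734, 0.257], np.float64(0.084), np.float64(91.4))
before
([0.435, 0.382], np.float64(0.071), np.float64(91.4))
([0.499, 0.267], np.float64(0.075), np.float64(91.4))
([0.597, 0.393], np.float64(0.075), np.float64(77.3))
([0.735, 0.258], np.float64(0.084), np.float64(137.3))
```

View pics/c3.png

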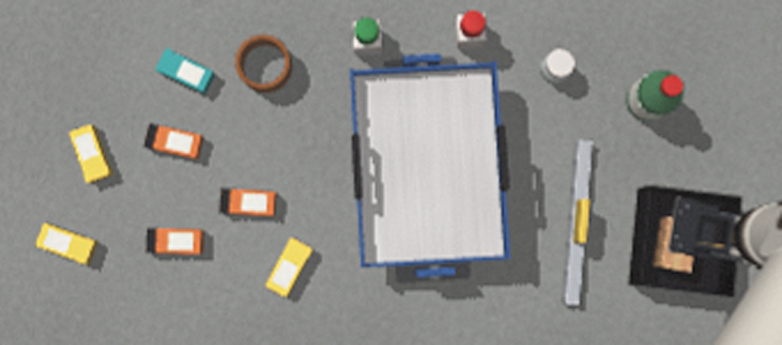

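The carton is in the bin (crop px 672,243) and the packs haven't moved. Next is pack B.

```bash
cat >> plan.py <<'E'
T=np.array([565,-18.]);PSI=4.5
def tr(x,y):
    c,s=np.cos(np.radians(PSI)),np.sin(np.radians(PSI)); return T+np.array([c*x-s*y,s*x+c*y])
E
python3 - <<'E'
from plan import *
s=now()
plan(s,[(501,273,205,0,.25,54),(501,273,40,0,.25,40),(501,273,5,0,.25,18),(501,273,5,0,.75,-4)])
x,y=tr(-70,20)
print('place',x,y)
plan([501,273,5,0],[(501,273,165,0,.75,45),(x,y,165,4.5,.75,50),(x,y,90,4.5,.75,30),(x,y,74,4.5,.75,8)])
E
```

```text
t 6.15 pose [ 456.6 -429.9  212.    80. ] tilt [ 0.009 -0.007] w 0.72 g 0.0 F [ 2.  -0.9  4.2] q [ 0.59  0.43  0.16  1.65 -0.08  1.05  2.17]
rot z [np.float64(0.11), np.float64(0.1), np.float64(0.11), np.float64(0.11), np.float64(0.11), np.float64(0.1), np.float64(0.11), np.float64(0.11), np.float64(0.11), np.float64(0.1), np.float64(0.11), np.float64(0.11)]
{"offset": [[6, 54, 1], [12, 53, 0], [17, 51, 1], [23, 49, 0], [28, 47, 1], [33, 43, 0], [37, 39, 1], [41, 36, 0], [44, 30, 1], [48, 26, 0], [50, 20, 1], [53, 15, 0]]}
claw [0.25, 0.25, 0.25, 0.25, 0.25, 0.25, 0.25, 0.25, 0.25, 0.25, 0.25, 0.25]
rot z [np.float64(0.11), np.float64(-0.0), np.float64(-0.0), np.float64(-0.0), np.float64(-0.0), np.float64(-0.0), np.float64(-0.0), np.float64(-0.0), np.float64(-0.0), np.float64(-0.0), np.float64(-0.0), np.float64(-0.0)]
{"offset": [[53, 9, 1], [0, 0, 33], [0, 0, 33], [0, 0, 33], [0, 0, 33], [0, 0, 33], [0, 0, 17], [0, 0, 18], [0, 0, 0], [0, 0, 0], [0, 0, 0], [0, 0, 0]]}
claw [0.25, 0.25, 0.25, 0.25, 0.25, 0.25, 0.25, 0.25, 0.75, 0.75, 0.75, 0.75]
end [500.9 273.1   5. ] -0.25
place 493.64660472412413 -3.5537900262865882
rot z [np.float64(-0.0), np.float64(-0.0), np.float64(-0.0), np.float64(-0.0), np.float64(-0.01), np.float64(-0.02), np.float64(-0.01), np.float64(-0.01), np.float64(-0.02), np.float64(-0.01), np.float64(0.0), np.float64(0.0)]
{"offset": [[0, 0, -40], [0, 0, -40], [0, 0, -40], [0, 0, -40], [-46, -1, 0], [-46, -2, 0], [-46, -3, 0], [-46, -3, 0], [-46, -3, 0], [-46, -5, 0], [0, 0, 25], [0, 0, 25]]}
claw [0.75, 0.75, 0.75, 0.75, 0.75, 0.75, 0.75, 0.75, 0.75, 0.75, 0.75, 0.75]
rot z [np.float64(0.0), np.float64(0.0), np.float64(0.0)]
{"offset": [[0, 0, 25], [0, 0, 8], [0, 0, 8]]}
claw [0.75, 0.75, 0.75]
end [493.2  -3.5  74. ] 4.58
```

step_arm(
  rotation=[
    [0,0,0.11],
    [0,0,0.1],
    [0,0,0.11],
    [0,0,0.11],
    [0,0,0.11],
    [0,0,0.1],
    [0,0,0.11],
    [0,0,0.11],
    [0,0,0.11],
    [0,0,0.1],
    [0,0,0.11],
    [0,0,0.11],
  ],
  offset=[
    [6,54,0],
    [12,53,0],
    [17,51,0],
    [23,49,0],
    [28,47,0],
    [33,43,0],
    [37,39,0],
    [41,36,0],
    [44,30,0],
    [48,26,0],
    [50,20,0],
    [53,15,0],
  ],
  claw=[0.25,0.25,0.25,0.25,0.25,0.25,0.25,0.25,0.25,0.25,0.25,0.25],
)

```text
t: 7.65
eef_pos: [0.4951, 0.2239, 0.2043]
eef_rot: [2.105, 2.331, 0.004]
wrist_force: [0.0, 0.2, -0.2]
gripper_width: 0.75
grip_force: 0.0
```

step_arm(
  rotation=[
    [0,0,0.11],
    [0,0,0],
    [0,0,0],
    [0,0,0],
  ],
  offset=[
    [50,9,0],
    [0,0,33],
    [0,0,33],
    [0,0,0],
  ],
  claw=[0.25,0.25,0.25,0.25],
)

```text
t: 8.15
eef_pos: [0.4966, 0.2719, 0.1354]
eef_rot: [-2.225, -2.217, 0.006]
wrist_force: [0.1, -0.4, 0.0]
gripper_width: 0.748
grip_force: 0.0
```

```bash
python3 - <<'E'
from plan import *
s=now()
from h import snap
snap('wrist','w1.png')
E
```

```text
t 8.15 pose [ 4.966e+02  2.719e+02  1.354e+02 -2.000e-01] tilt [-0.003 -0.002] w 0.748 g 0.0 F [ 0.1 -0.4  0. ] q [-0.55  0.43  0.    1.85 -0.    0.86 -0.55]
```

View pics/w1.png

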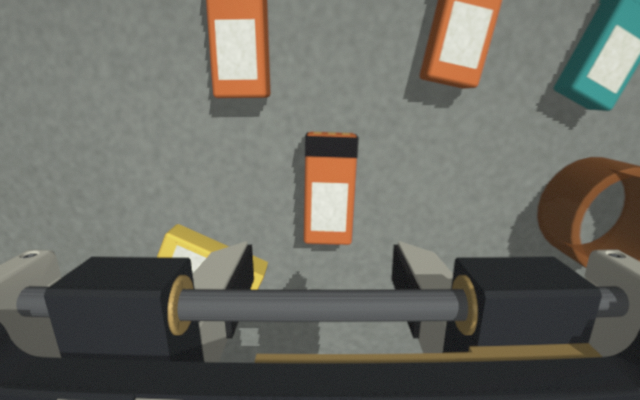

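Wrist view: pack B lies between the open fingers, its top face from (305,134) to (353,244), well clear of the yellow decoy.

```bash
python3 - <<'E'
from h import *
p=plane('wrist',[(306,135),(357,135),(352,243),(305,243)],.026)
print(p.round(4)[:,:2].tolist(),p.mean(0).round(4))
E
```

```text
[[0.4852, 0.3234], [0.5237, 0.3233], [0.5217, 0.2351], [0.4829, 0.2353]] [0.5034 0.2793 0.026 ]
```

step_arm(
  rotation=[
    [0,0,0],
    [0,0,0],
    [0,0,0],
    [0,0,0],
    [0,0,0],
    [0,0,0],
    [0,0,0],
    [0,0,0],
    [0,0,0],
    [0,0,0],
    [0,0,0],
    [0,0,0],
  ],
  offset=[
    [4,6,30],
    [0,0,35],
    [0,0,30],
    [0,0,20],
    [0,0,15],
    [0,0,0],
    [0,0,0],
    [0,0,0],
    [0,0,-40],
    [0,0,-40],
    [0,0,-40],
    [0,0,-40],
  ],
  claw=[0.25,0.25,0.25,0.25,0.25,0.75,0.75,0.75,0.75,0.75,0.75,0.75],
  force=25,
)

```text
t: 9.7
eef_pos: [0.504, 0.2767, 0.1685]
eef_rot: [2.226, 2.217, 0.001]
wrist_force: [0.5, 0.2, -1.9]
gripper_width: 0.433
grip_force: 25.0
```

```bash
python3 - <<'E'
from plan import *
s=now()
x,y=tr(-70,20)
s[2]=165.4
plan(s,[(x,y,165,4.5,.75,50),(x,y,90,4.5,.75,30),(x,y,75,4.5,.75,8)])
E
```

```text
t 9.7 pose [ 5.040e+02  2.767e+02  1.685e+02 -2.000e-01] tilt [0. 0.] w 0.433 g 25.0 F [ 0.5  0.2 -1.9] q [-0.55  0.4   0.01  1.81 -0.    0.93 -0.55]
rot z [np.float64(-0.01), np.float64(-0.02), np.float64(-0.01), np.float64(-0.01), np.float64(-0.02), np.float64(-0.01), np.float64(-0.0), np.float64(-0.0), np.float64(-0.0), np.float64(-0.0), np.float64(-0.0)]
{"offset": [[-47, -2, 0], [-46, -2, 0], [-47, -3, 0], [-47, -3, 0], [-46, -4, 0], [-47, -5, 0], [0, 0, 25], [0, 0, 25], [0, 0, 25], [0, 0, 8], [0, 0, 7]]}
claw [0.75, 0.75, 0.75, 0.75, 0.75, 0.75, 0.75, 0.75, 0.75, 0.75, 0.75]
end [493.3  -3.8  75.4] 4.36
```

step_arm(
  rotation=[
    [0,0,-0.01],
    [0,0,-0.02],
    [0,0,-0.01],
    [0,0,-0.01],
    [0,0,-0.02],
    [0,0,-0.01],
    [0,0,0],
    [0,0,0],
    [0,0,0],
    [0,0,0],
    [0,0,0],
  ],
  offset=[
    [-47,-2,0],
    [-46,-2,0],
    [-47,-3,0],
    [-47,-3,0],
    [-46,-4,0],
    [-47,-5,0],
    [0,0,25],
    [0,0,25],
    [0,0,25],
    [0,0,8],
    [0,0,7],
  ],
  claw=[0.75,0.75,0.75,0.75,0.75,0.75,0.75,0.75,0.75,0.75,0.75],
)

```text
t: 11.08
eef_pos: [0.4957, -0.0037, 0.079]
eef_rot: [2.134, 2.302, 0.005]
wrist_force: [-2.7, 0.2, 17.7]
gripper_width: 0.435
grip_force: 25.0
```

step_arm(
  rotation=[
    [0,0,0],
    [0,0,0],
    [0,0,0],
    [0,0,0],
    [0,0,0],
    [0,0,0],
    [0,0,0],
  ],
  offset=[
    [0,0,0],
    [0,0,0],
    [0,0,0],
    [0,0,-40],
    [0,0,-40],
    [0,0,-40],
    [0,0,0],
  ],
  claw=[0.75,0.4,0.4,0.4,0.4,0.4,0.4],
)

```text
t: 11.95
eef_pos: [0.4957, -0.0037, 0.1999]
eef_rot: [2.132, 2.301, 0.008]
wrist_force: [0.6, -0.6, 0.2]
gripper_width: 0.601
grip_force: 0.0
```

```bash
python3 - <<'E'
from plan import *
from h import *
s=now()
print(packs(snap('top','top3.png')))
plan(s,[(435,391,185,1,.25,54)])
E
```

```text
t 11.95 pose [495.7  -3.7 199.9   4.4] tilt [0.006 0.001] w 0.601 g 0.0 F [ 0.6 -0.6  0.2] q [-0.14  0.22  0.11  1.98 -0.03  0.94  0.06]
[([0.435, 0.382], np.float64(0.071), np.float64(91.4)), ([0.597, 0.393], np.float64(0.075), np.float64(77.3)), ([0.735, 0.258], np.float64(0.084), np.float64(137.3))]
rot z [np.float64(0.01), np.float64(0.0), np.float64(0.01), np.float64(0.01), np.float64(0.01), np.float64(0.0), np.float64(0.01), np.float64(0.01)]
{"offset": [[50, -4, 2], [49, -4, 2], [50, -4, 2], [50, -5, 1], [50, -6, 2], [49, -5, 2], [50, -6, 2], [49, -7, 2]]}
claw [0.25, 0.25, 0.25, 0.25, 0.25, 0.25, 0.25, 0.25]
end [434.5 390.8 184.9] 0.92
```

step_arm(
  rotation=[
    [0,0,0.01],
    [0,0,0],
    [0,0,0.01],
    [0,0,0.01],
    [0,0,0.01],
    [0,0,0],
    [0,0,0.01],
    [0,0,0.01],
    [0,0,0],
    [0,0,0],
    [0,0,0],
  ],
  offset=[
    [50,-4,2],
    [49,-4,2],
    [50,-4,2],
    [50,-5,1],
    [50,-6,2],
    [49,-5,2],
    [50,-6,2],
    [51,-5,2],
    [0,0,45],
    [0,0,45],
    [0,0,0],
  ],
  claw=[0.25,0.25,0.25,0.25,0.25,0.25,0.25,0.25,0.25,0.25,0.25],
)

```text
t: 13.38
eef_pos: [0.4304, 0.3895, 0.0867]
eef_rot: [-2.203, -2.239, 0.018]
wrist_force: [-0.4, -0.6, -0.0]
gripper_width: 0.749
grip_force: 0.0
```

```bash
python3 - <<'E'
from plan import *
s=now()
x,y=tr(0,20)
plan(s,[(437,394,40,1,.25,30),(437,394,6,1,.25,18),(437,394,6,1,.75,-3),(437,394,166,1,.75,42)])
plan([437,394,166,1],[(x,y,165,4.5,.75,52),(x,y,90,4.5,.75,30),(x,y,80,4.5,.75,8)])
E
```

```text
t 13.38 pose [430.4 389.5  86.7   0.9] tilt [-0.008 -0.008] w 0.749 g 0.0 F [-0.4 -0.6 -0. ] q [-0.72  0.52 -0.08  1.84  0.06  0.8  -0.81]
rot z [np.float64(-0.0), np.float64(-0.0), np.float64(-0.0), np.float64(-0.0), np.float64(-0.0), np.float64(-0.0), np.float64(-0.0), np.float64(-0.0), np.float64(-0.0), np.float64(-0.0), np.float64(-0.0)]
{"offset": [[2, 3, 23], [2, 4, 24], [0, 0, 17], [0, 0, 17], [0, 0, 0], [0, 0, 0], [0, 0, 0], [0, 0, -40], [0, 0, -40], [0, 0, -40], [0, 0, -40]]}
claw [0.25, 0.25, 0.25, 0.25, 0.75, 0.75, 0.75, 0.75, 0.75, 0.75, 0.75]
end [437.4 393.6 165.7] 0.94
rot z [np.float64(-0.01), np.float64(-0.01), np.float64(-0.0), np.float64(-0.01), np.float64(-0.01), np.float64(-0.01), np.float64(-0.0), np.float64(-0.01), np.float64(-0.0), np.float64(-0.0), np.float64(-0.0), np.float64(-0.0)]
{"offset": [[-49, 15, 0], [-50, 14, 0], [-49, 14, 0], [-50, 14, 0], [-50, 14, 1], [-49, 13, 0], [-50, 12, 0], [-50, 13, 0], [0, 0, 25], [0, 0, 25], [0, 0, 25], [0, 0, 5]]}
claw [0.75, 0.75, 0.75, 0.75, 0.75, 0.75, 0.75, 0.75, 0.75, 0.75, 0.75, 0.75]
rot z [np.float64(-0.0)]
{"offset": [[0, 0, 5]]}
claw [0.75]
end [563.7   2.3  80. ] 4.44
```

step_arm(
  rotation=[
    [0,0,0],
    [0,0,0],
    [0,0,0],
    [0,0,0],
    [0,0,0],
    [0,0,0],
    [0,0,0],
    [0,0,0],
    [0,0,0],
    [0,0,0],
    [0,0,0],
    [0,0,0],
  ],
  offset=[
    [1,2,25],
    [2,3,25],
    [0,0,20],
    [0,0,14],
    [0,0,0],
    [0,0,0],
    [0,0,0],
    [0,0,-40],
    [0,0,-40],
    [0,0,-40],
    [0,0,-40],
    [0,0,0],
  ],
  claw=[0.25,0.25,0.25,0.25,0.25,0.75,0.75,0.75,0.75,0.75,0.75,0.75],
)

```text
t: 14.88
eef_pos: [0.4413, 0.398, 0.1724]
eef_rot: [2.203, 2.239, 0.014]
wrist_force: [-0.9, 1.0, -0.5]
gripper_width: 0.247
grip_force: 0.0
```

```bash
python3 - <<'E'
from plan import *
s=now()
x,y=tr(0,20)
plan(s,[(x,y,165,4.5,.75,52),(x,y,90,4.5,.75,30),(x,y,80,4.5,.75,12)])
E
```

```text
t 14.88 pose [441.3 398.  172.4   0.9] tilt [0.006 0.006] w 0.247 g 0.0 F [-0.9  1.  -0.5] q [-0.71  0.42 -0.09  1.76  0.05  0.95 -0.8 ]
rot z [np.float64(-0.01), np.float64(-0.01), np.float64(-0.0), np.float64(-0.01), np.float64(-0.01), np.float64(-0.01), np.float64(-0.0), np.float64(-0.01), np.float64(-0.0), np.float64(-0.0), np.float64(-0.0), np.float64(-0.0)]
{"offset": [[-50, 14, 1], [-50, 14, 1], [-50, 14, 1], [-50, 13, 1], [-50, 13, 1], [-50, 13, 1], [-51, 12, 1], [-50, 12, 0], [0, 0, 25], [0, 0, 25], [0, 0, 25], [0, 0, 10]]}
claw [0.75, 0.75, 0.75, 0.75, 0.75, 0.75, 0.75, 0.75, 0.75, 0.75, 0.75, 0.75]
end [563.6   1.9  80.4] 4.35
```

```bash
python3 - <<'E'
from plan import *
from h import *
s=now()
im=snap('top','top4.png'); print(packs(im)); snap('wrist','w2.png')
E
```

```text
t 14.88 pose [441.3 398.  172.4   0.9] tilt [0.006 0.006] w 0.247 g 0.0 F [-0.9  1.  -0.5] q [-0.71  0.42 -0.09  1.76  0.05  0.95 -0.8 ]
[([0.435, 0.38], np.float64(0.067), np.float64(91.4)), ([0.498, -0.015], np.float64(0.075), np.float64(91.4)), ([0.597, 0.393], np.float64(0.075), np.float64(78.8)), ([0.734, 0.257], np.float64(0.084), np.float64(91.4))]
```

View pics/w2.png

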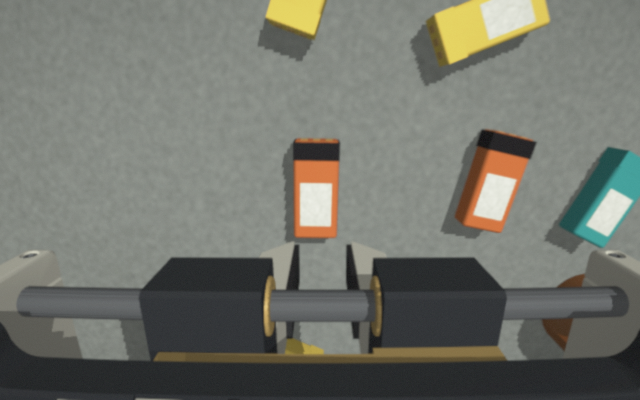

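Wrist view: pack C is still on the bench with its top from (294,141) to (338,238). The fingers lifted before they had closed. I'll retry with a longer close.

```bash
python3 - <<'E'
from h import *
p=plane('wrist',[(294,141),(340,141),(337,238),(294,238)],.026); print(p.mean(0).round(4),p.round(4)[:,:2].tolist())
p=plane('wrist',[(482,130),(535,141),(500,232),(457,220)],.026); print(p.mean(0).round(4),p.round(4)[:,:2].tolist())
E
```

```text
[0.4336 0.3945 0.026 ] [[0.4142, 0.4384], [0.4532, 0.439], [0.4532, 0.3506], [0.4137, 0.3499]]
[0.5906 0.4055 0.026 ] [[0.5738, 0.4508], [0.6221, 0.4428], [0.6044, 0.3585], [0.5621, 0.3697]]
```

step_arm(
  rotation=[
    [0,0,0],
    [0,0,0],
    [0,0,0],
    [0,0,0],
    [0,0,0],
    [0,0,0],
    [0,0,0],
    [0,0,0],
    [0,0,0],
    [0,0,0],
    [0,0,0],
    [0,0,0],
  ],
  offset=[
    [0,0,0],
    [-2,-4,40],
    [0,0,40],
    [0,0,40],
    [0,0,25],
    [0,0,15],
    [0,0,0],
    [0,0,0],
    [0,0,0],
    [0,0,0],
    [0,0,-40],
    [0,0,-40],
  ],
  claw=[0.25,0.25,0.25,0.25,0.25,0.25,0.25,0.75,0.75,0.75,0.75,0.75],
  force=25,
)

```text
t: 16.48
eef_pos: [0.4347, 0.3933, 0.0884]
eef_rot: [-2.203, -2.239, 0.002]
wrist_force: [1.4, -0.1, -1.4]
gripper_width: 0.43
grip_force: 25.0
```

```bash
python3 - <<'E'
from plan import *
s=now()
x,y=tr(0,20)
s[2]=86
plan(s,[(*s[:2],166,s[3],.75,40),(x,y,166,4.5,.75,52),(x,y,90,4.5,.75,30),(x,y,80,4.5,.75,12)])
E
```

```text
t 16.48 pose [434.7 393.3  88.4   0.9] tilt [-0.001 -0.001] w 0.43 g 25.0 F [ 1.4 -0.1 -1.4] q [-0.72  0.53 -0.09  1.83  0.06  0.79 -0.82]
rot z [np.float64(-0.0), np.float64(-0.0), np.float64(-0.01), np.float64(-0.01), np.float64(-0.0), np.float64(-0.01), np.float64(-0.01), np.float64(-0.01), np.float64(-0.0), np.float64(-0.01), np.float64(-0.0), np.float64(-0.0)]
{"offset": [[0, 0, -40], [0, 0, -40], [-49, 15, 0], [-50, 15, 0], [-49, 14, 0], [-49, 15, 0], [-50, 14, 0], [-50, 13, 0], [-50, 13, 0], [-50, 13, 0], [0, 0, 25], [0, 0, 26]]}
claw [0.75, 0.75, 0.75, 0.75, 0.75, 0.75, 0.75, 0.75, 0.75, 0.75, 0.75, 0.75]
rot z [np.float64(-0.0), np.float64(-0.0)]
{"offset": [[0, 0, 25], [0, 0, 10]]}
claw [0.75, 0.75]
end [563.9   1.5  80. ] 4.36
```

step_arm(
  rotation=[
    [0,0,0],
    [0,0,0],
    [0,0,-0.01],
    [0,0,-0.01],
    [0,0,0],
    [0,0,-0.01],
    [0,0,-0.01],
    [0,0,-0.01],
    [0,0,0],
    [0,0,-0.01],
    [0,0,0],
    [0,0,0],
  ],
  offset=[
    [0,0,-40],
    [0,0,-40],
    [-49,15,0],
    [-50,15,0],
    [-49,14,0],
    [-49,15,0],
    [-50,14,0],
    [-50,13,0],
    [-50,13,0],
    [-50,13,0],
    [0,0,25],
    [0,0,25],
  ],
  claw=[0.75,0.75,0.75,0.75,0.75,0.75,0.75,0.75,0.75,0.75,0.75,0.75],
)

```text
t: 17.98
eef_pos: [0.5647, 0.0008, 0.1177]
eef_rot: [2.137, 2.301, 0.001]
wrist_force: [-0.1, 0.8, -0.6]
gripper_width: 0.432
grip_force: 25.0
```

step_arm(
  rotation=[
    [0,0,0],
    [0,0,0],
    [0,0,0],
    [0,0,0],
    [0,0,0],
    [0,0,0],
    [0,0,0],
    [0,0,0],
    [0,0,0],
    [0,0,0],
  ],
  offset=[
    [0,0,25],
    [0,0,8],
    [0,0,0],
    [0,0,0],
    [0,0,0],
    [0,0,0],
    [0,0,-40],
    [0,0,-40],
    [0,0,-40],
    [0,0,0],
  ],
  claw=[0.75,0.75,0.75,0.4,0.4,0.4,0.4,0.4,0.4,0.4],
)

```text
t: 19.23
eef_pos: [0.567, 0.002, 0.2086]
eef_rot: [2.132, 2.3, 0.009]
wrist_force: [-0.1, -0.3, -0.4]
gripper_width: 0.603
grip_force: 0.0
```

```bash
python3 - <<'E'
from plan import *
from h import *
s=now()
print(packs(snap('top','top5.png')))
s[2]=203
plan(s,[(598,404,203,-8,.25,54)])
E
```

```text
t 19.23 pose [567.    2.  208.6   4.3] tilt [0.008 0.   ] w 0.603 g 0.0 F [-0.1 -0.3 -0.4] q [-0.09  0.33  0.05  1.8  -0.02  1.    0.04]
[([0.597, 0.393], np.float64(0.075), np.float64(78.8)), ([0.734, 0.257], np.float64(0.084), np.float64(91.4))]
rot z [np.float64(0.03), np.float64(0.02), np.float64(0.03), np.float64(0.03), np.float64(0.02), np.float64(0.03), np.float64(0.03), np.float64(0.03)]
{"offset": [[50, 8, 0], [50, 6, 0], [50, 5, 0], [50, 4, 0], [51, 2, 0], [50, 1, 0], [50, 0, 0], [51, -2, 0]]}
claw [0.25, 0.25, 0.25, 0.25, 0.25, 0.25, 0.25, 0.25]
end [598.3 404.3 203. ] -8.26
```

step_arm(
  rotation=[
    [0,0,0.03],
    [0,0,0.02],
    [0,0,0.03],
    [0,0,0.03],
    [0,0,0.02],
    [0,0,0.03],
    [0,0,0.03],
    [0,0,0.03],
    [0,0,0],
    [0,0,0],
  ],
  offset=[
    [50,8,0],
    [50,6,0],
    [50,5,0],
    [50,4,0],
    [51,2,0],
    [50,1,0],
    [50,0,0],
    [51,-2,0],
    [0,0,45],
    [0,0,30],
  ],
  claw=[0.25,0.25,0.25,0.25,0.25,0.25,0.25,0.25,0.25,0.25],
)

```text
t: 20.52
eef_pos: [0.5932, 0.4043, 0.1254]
eef_rot: [-2.373, -2.058, 0.008]
wrist_force: [0.5, -0.4, -0.6]
gripper_width: 0.752
grip_force: 0.0
```

step_arm(
  rotation=[
    [0,0,0],
    [0,0,0],
    [0,0,0],
    [0,0,0],
    [0,0,0],
    [0,0,0],
    [0,0,0],
    [0,0,0],
    [0,0,0],
    [0,0,0],
    [0,0,0],
    [0,0,0],
  ],
  offset=[
    [0,0,40],
    [0,0,40],
    [0,0,25],
    [0,0,17],
    [0,0,0],
    [0,0,0],
    [0,0,0],
    [0,0,0],
    [0,0,-40],
    [0,0,-40],
    [0,0,-40],
    [0,0,-40],
  ],
  claw=[0.25,0.25,0.25,0.25,0.25,0.75,0.75,0.75,0.75,0.75,0.75,0.75],
)

```text
t: 22.02
eef_pos: [0.5953, 0.4041, 0.1692]
eef_rot: [-2.375, -2.056, 0.0]
wrist_force: [0.3, 0.2, -2.7]
gripper_width: 0.434
grip_force: 25.0
```

```bash
python3 - <<'E'
from plan import *
s=now()
x,y=tr(70,20)
s[2]=166
plan(s,[(x,y,166,4.5,.75,52),(x,y,90,4.5,.75,30),(x,y,83,4.5,.75,12)])
E
```

```text
t 22.02 pose [595.3 404.1 169.2  -8.2] tilt [-0.  0.] w 0.434 g 25.0 F [ 0.3  0.2 -2.7] q [-0.62  0.64 -0.01  1.41  0.01  1.09 -0.78]
rot z [np.float64(-0.03), np.float64(-0.03), np.float64(-0.02), np.float64(-0.03), np.float64(-0.03), np.float64(-0.03), np.float64(-0.02), np.float64(-0.03), np.float64(-0.0), np.float64(-0.0), np.float64(-0.0), np.float64(-0.0)]
{"offset": [[-48, 12, 0], [-49, 10, 0], [-49, 9, 0], [-49, 8, 0], [-50, 6, 0], [-49, 5, 0], [-50, 4, 0], [-50, 2, 0], [0, 0, 25], [0, 0, 26], [0, 0, 25], [0, 0, 7]]}
claw [0.75, 0.75, 0.75, 0.75, 0.75, 0.75, 0.75, 0.75, 0.75, 0.75, 0.75, 0.75]
end [633.    7.1  83. ] 4.36
```

step_arm(
  rotation=[
    [0,0,-0.03],
    [0,0,-0.03],
    [0,0,-0.02],
    [0,0,-0.03],
    [0,0,-0.03],
    [0,0,-0.03],
    [0,0,-0.02],
    [0,0,-0.03],
    [0,0,0],
    [0,0,0],
    [0,0,0],
    [0,0,0],
  ],
  offset=[
    [-48,12,0],
    [-49,10,0],
    [-49,9,0],
    [-49,8,0],
    [-50,6,0],
    [-49,5,0],
    [-50,4,0],
    [-50,2,0],
    [0,0,25],
    [0,0,26],
    [0,0,25],
    [0,0,8],
  ],
  claw=[0.75,0.75,0.75,0.75,0.75,0.75,0.75,0.75,0.75,0.75,0.75,0.75],
)

```text
t: 23.52
eef_pos: [0.6331, 0.0073, 0.084]
eef_rot: [-2.135, -2.304, 0.001]
wrist_force: [-2.1, -0.2, 18.0]
gripper_width: 0.434
grip_force: 25.0
```

step_arm(
  rotation=[
    [0,0,0],
    [0,0,0],
    [0,0,0],
    [0,0,0],
    [0,0,0],
    [0,0,0],
    [0,0,0],
    [0,0,0],
    [0,0,0],
  ],
  offset=[
    [0,0,0],
    [0,0,0],
    [0,0,0],
    [0,0,0],
    [0,0,-40],
    [0,0,-40],
    [0,0,-40],
    [0,0,-40],
    [0,0,0],
  ],
  claw=[0.75,0.4,0.4,0.4,0.4,0.4,0.4,0.4,0.4],
)

```text
t: 24.65
eef_pos: [0.6359, 0.0074, 0.2482]
eef_rot: [2.132, 2.3, 0.009]
wrist_force: [-0.0, -0.4, -0.4]
gripper_width: 0.598
grip_force: 0.0
```

```bash
python3 - <<'E'
from plan import *
s=now()
x,y=tr(-40,-140)
s[2]=242
# wrist camera is ~0.08 m off; go back over -y side with closing along tray y
plan(s,[(x,y,260,94.5,.4,50)]); plan(s,[(x,y,260,-85.5,.4,50)])
E
```

```text
t 24.65 pose [635.9   7.4 248.2   4.4] tilt [0.008 0.   ] w 0.598 g 0.0 F [-0.  -0.4 -0.4] q [-0.06  0.42  0.    1.59 -0.    1.13  0.02]
rot z [np.float64(-0.14), np.float64(-0.15), np.float64(-0.14), np.float64(-0.14), np.float64(-0.15), np.float64(-0.14), np.float64(-0.14), np.float64(-0.14), np.float64(-0.15), np.float64(-0.14), np.float64(-0.14)]
{"offset": [[-15, -10, -2], [-13, -12, -1], [-10, -14, -2], [-9, -16, -2], [-7, -16, -1], [-4, -17, -2], [-2, -18, -1], [1, -18, -2], [3, -17, -2], [6, -17, -1], [8, -16, -2]]}
claw [0.4, 0.4, 0.4, 0.4, 0.4, 0.4, 0.4, 0.4, 0.4, 0.4, 0.4]
end [ 535.8 -160.5  260. ] 94.31
rot z [np.float64(0.16), np.float64(0.15), np.float64(0.16), np.float64(0.16), np.float64(0.15), np.float64(0.16), np.float64(0.16), np.float64(0.15), np.float64(0.16), np.float64(0.16)]
{"offset": [[-16, -11, -2], [-18, -9, -2], [-18, -6, -1], [-20, -2, -2], [-19, 0, -2], [-19, 3, -2], [-19, 7, -2], [-17, 9, -1], [-16, 11, -2], [-13, 14, -2]]}
claw [0.4, 0.4, 0.4, 0.4, 0.4, 0.4, 0.4, 0.4, 0.4, 0.4]
end [ 536.5 -160.1  260. ] -85.6
```

```bash
python3 - <<'E'
from plan import *
s=now()
s[2]=242
plan(s,[(500,-30,280,-85.5,.4,50)])
E
```

```text
t 24.65 pose [635.9   7.4 248.2   4.4] tilt [0.008 0.   ] w 0.598 g 0.0 F [-0.  -0.4 -0.4] q [-0.06  0.42  0.    1.59 -0.    1.13  0.02]
rot z [np.float64(0.16), np.float64(0.15), np.float64(0.16), np.float64(0.16), np.float64(0.15), np.float64(0.16), np.float64(0.16), np.float64(0.15), np.float64(0.16), np.float64(0.16)]
{"offset": [[-3, -14, -4], [-5, -13, -4], [-6, -13, -3], [-9, -11, -4], [-10, -9, -4], [-12, -8, -4], [-13, -6, -4], [-13, -4, -3], [-14, -2, -4], [-14, 1, -4]]}
claw [0.4, 0.4, 0.4, 0.4, 0.4, 0.4, 0.4, 0.4, 0.4, 0.4]
end [500.3 -30.2 280. ] -85.6
```

step_arm(
  rotation=[
    [0,0,0.16],
    [0,0,0.15],
    [0,0,0.16],
    [0,0,0.16],
    [0,0,0.15],
    [0,0,0.16],
    [0,0,0.16],
    [0,0,0.15],
    [0,0,0.16],
    [0,0,0.16],
    [0,0,0],
    [0,0,0],
  ],
  offset=[
    [-3,-14,-4],
    [-5,-13,-4],
    [-6,-13,-3],
    [-9,-11,-4],
    [-10,-9,-4],
    [-12,-8,-4],
    [-13,-6,-4],
    [-13,-4,-3],
    [-14,-2,-4],
    [-14,1,-4],
    [0,0,0],
    [0,0,0],
  ],
  claw=[0.4,0.4,0.4,0.4,0.4,0.4,0.4,0.4,0.4,0.4,0.4,0.4],
)

```text
t: 26.15
eef_pos: [0.4979, -0.03, 0.2813]
eef_rot: [-3.139, -0.126, 0.001]
wrist_force: [0.1, -0.2, 0.1]
gripper_width: 0.597
grip_force: 0.0
```

```bash
python3 - <<'E'
from plan import *
from h import *
s=now()
import pickle
cm=viewer.camera_model('wrist'); pickle.dump(cm,open('cm3.pkl','wb')); print(cm['eye'].round(4))
snap('wrist','w3.png')
print(proj('wrist',[[*tr(0,113)/1000,.121],[*tr(0,-113)/1000,.121]]))
E
```

```text
t 26.15 pose [497.9 -30.  281.3 -85.4] tilt [-0.  0.] w 0.597 g 0.0 F [ 0.1 -0.2  0.1] q [-0.23  0.14  0.26  1.88 -0.04  1.13 -1.44]
[ 0.5753 -0.0237  0.4386]
[[187.06103583 109.57161035]
 [443.09310842 109.81675323]]
```

View pics/w3.png

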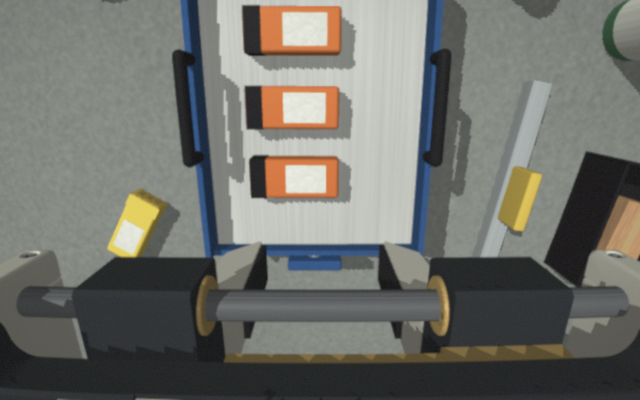

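Wrist view: three packs lie side by side across the tray. The left handle is centred at (185.5,108), the right at (438,108), and the keeper is on the bench from (540,85) to about (490,250).

```bash
python3 - <<'E'
from plan import *
from h import *
import pickle
cm=pickle.load(open('cm3.pkl','rb'))
h=plane('wrist',[(180,56),(191,160),(443,56),(433,160)],.121,cm)*1000
print(h.round(1)[:,:2].tolist()); L=h[:2].mean(0);Rr=h[2:].mean(0); d=L-Rr; c=(L+Rr)/2
print('centre',c.round(1),'sep',np.linalg.norm(d).round(1),'yaw',np.degrees(np.arctan2(d[1],d[0]))-90,[np.degrees(np.arctan2(*(h[i]-h[i+1])[1::-1])).round(1) for i in(0,2)],'R',Rr.round(1))
p=plane('wrist',[(245,6),(340,6),(340,53),(247,53), (247,86),(338,87),(338,128),(249,129), (251,156),(338,157),(338,196),(253,198)],.095,cm)*1000
for i in range(3):
    q=p[4*i:4*i+4,:2]; print(q.round(0).tolist(),q.mean(0).round(1))
k=plane('wrist',[(533,81),(551,83),(506,250)],.024,cm)*1000; print(k.round(1))
k=plane('wrist',[(513,165),(541,170),(528,231),(500,225)],.066,cm)*1000; print('fin',k.round(1),k.mean(0))
E
```

```text
[[600.4, 100.1], [511.1, 92.0], [618.1, -123.1], [528.8, -129.0]]
centre [564.6 -15.  121. ] sep 222.8 yaw 4.56310035865522 [np.float64(5.1), np.float64(3.8)] R [ 573.4 -126.1  121. ]
[[649.0, 51.0], [655.0, -33.0], [616.0, -37.0], [609.0, 48.0]] [632.1   7.5]
[[580.0, 47.0], [586.0, -37.0], [548.0, -41.0], [540.0, 44.0]] [563.6   3.4]
[[514.0, 42.0], [520.0, -44.0], [481.0, -47.0], [471.0, 39.0]] [496.6  -2.5]
[[ 615.1 -262.    24. ]
 [ 615.2 -284.    24. ]
 [ 405.9 -277.8   24. ]]
fin [[ 523.  -236.3   66. ]
 [ 520.3 -269.4   66. ]
 [ 448.6 -272.6   66. ]
 [ 453.3 -237.5   66. ]] [ 486.29505817 -253.98346381   66.        ]
```

```bash
sed -i 's/^T=.*;/T=np.array([565,-16.]);/' plan.py; python3 - <<'E'
from plan import *
s=now(); x,y=tr(0,-113); print(x,y)
plan(s,[(x,y,170,-85.5,.4,40),(x,y,107,-85.5,.4,22),(x,y,107,-85.5,.95,-4)])
f=np.arange(0,.361,.03); P=np.c_[-113*np.cos(f)+56*np.sin(f),113*np.sin(f)+56*np.cos(f)]
q=np.round(P-P[0]).astype(int); d=np.diff(q,axis=0); print([[0,int(-a),int(-b)] for a,b in d])
E
```

```text
t 26.2 pose [498.  -30.  281.2 -85.4] tilt [-0.  0.] w 0.6 g 0.0 F [ 0.2 -0.4 -0.4] q [-0.23  0.14  0.26  1.88 -0.04  1.13 -1.44]
573.8658778172464 -128.65165871184345
rot z [np.float64(0.0), np.float64(0.0), np.float64(0.0), np.float64(0.0), np.float64(0.0), np.float64(0.0), np.float64(0.0), np.float64(0.0), np.float64(0.0), np.float64(0.0), np.float64(0.0), np.float64(0.0)]
{"offset": [[14, 21, 22], [13, 21, 22], [14, 21, 23], [13, 21, 22], [14, 20, 22], [0, 0, 21], [0, 0, 21], [0, 0, 21], [0, 0, 0], [0, 0, 0], [0, 0, 0], [0, 0, 0]]}
claw [0.4, 0.4, 0.4, 0.4, 0.4, 0.4, 0.4, 0.4, 0.95, 0.95, 0.95, 0.95]
end [ 574.1 -128.2  107.2] -85.43
[[0, -2, -3], [0, -2, -4], [0, -1, -3], [0, -3, -3], [0, -2, -3], [0, -2, -3], [0, -2, -3], [0, -3, -3], [0, -2, -3], [0, -3, -3], [0, -2, -3], [0, -3, -2]]
```

step_arm(
  rotation=[
    [0,0,0],
    [0,0,0],
    [0,0,0],
    [0,0,0],
    [0,0,0],
    [0,0,0],
    [0,0,0],
    [0,0,0],
    [0,0,0],
  ],
  offset=[
    [14,21,22],
    [13,21,22],
    [14,21,23],
    [13,21,22],
    [14,20,22],
    [0,0,21],
    [0,0,21],
    [0,0,21],
    [0,0,0],
  ],
  claw=[0.4,0.4,0.4,0.4,0.4,0.4,0.4,0.4,0.4],
)

```text
t: 27.32
eef_pos: [0.5721, -0.1283, 0.1054]
eef_rot: [-3.138, -0.123, 0.007]
wrist_force: [-0.8, -0.5, -0.7]
gripper_width: 0.601
grip_force: 0.0
```

step_arm(
  rotation=[
    [0,0,0],
    [0,0,0],
    [0,0,0],
    [0,0,0],
    [0,0,0],
    [0,0,0],
  ],
  offset=[
    [0,0,0],
    [0,0,0],
    [0,0,0],
    [0,0,0],
    [0,0,0],
    [0,0,0],
  ],
  claw=[0.95,0.95,0.95,0.95,0.95,0.95],
  force=40,
)

```text
t: 28.08
eef_pos: [0.5736, -0.1278, 0.1079]
eef_rot: [-3.138, -0.122, 0.0]
wrist_force: [-2.0, 1.6, 3.6]
gripper_width: 0.117
grip_force: 40.0
```

```bash
python3 - <<'E'
from plan import *
now()
E
```

```text
t 28.07 pose [ 573.6 -127.8  107.9  -85.6] tilt [-0.     0.001] w 0.117 g 40.0 F [-2.   1.6  3.6] q [-0.04  0.51  0.27  1.83 -0.18  0.83 -1.17]
```

step_arm(
  rotation=[
    [0,0,0],
    [0,0,0],
    [0,0,0],
    [0,0,0],
    [0,0,0],
    [0,0,0],
    [0,0,0],
    [0,0,0],
    [0,0,0],
    [0,0,0],
    [0,0,0],
    [0,0,0],
  ],
  offset=[
    [0,-2,-3],
    [0,-2,-4],
    [0,-1,-3],
    [0,-3,-3],
    [0,-2,-3],
    [0,-2,-3],
    [0,-2,-3],
    [0,-3,-3],
    [0,-2,-3],
    [0,-3,-3],
    [0,-2,-3],
    [0,-3,-2],
  ],
  claw=[0.95,0.95,0.95,0.95,0.95,0.95,0.95,0.95,0.95,0.95,0.95,0.95],
)

```text
t: 29.58
eef_pos: [0.5715, -0.1028, 0.1442]
eef_rot: [3.138, 0.12, 0.001]
wrist_force: [2.7, -4.9, -4.0]
gripper_width: 0.116
grip_force: 40.0
```

step_arm(
  rotation=[
    [0,0,0],
    [0,0,0],
    [0,0,0],
    [0,0,0],
    [0,0,0],
    [0,0,0],
  ],
  offset=[
    [0,0,0],
    [0,0,0],
    [0,0,0],
    [0,0,0],
    [0,0,0],
    [0,0,0],
  ],
  claw=[0.95,0.95,0.95,0.95,0.95,0.95],
)

```text
t: 30.32
eef_pos: [0.5715, -0.1024, 0.1444]
eef_rot: [3.139, 0.12, 0.001]
wrist_force: [-2.0, -3.6, 6.1]
gripper_width: 0.114
grip_force: 40.0
```

```bash
python3 - <<'E'
from plan import *
from h import *
now()
im=snap('top','top6.png'); w=snap('wrist','w4.png')
a=cv2.resize(im[150:260,290:385],None,fx=4,fy=4,interpolation=cv2.INTER_CUBIC)
b=cv2.resize(w,(0,0),fx=.65,fy=.65)
o=np.zeros((440,800,3),np.uint8); o[:440,:380]=a; o[:260,384:800]=b
cv2.imwrite('pics/m1.png',o[:,:,::-1])
E
```

```text
t 30.32 pose [ 571.5 -102.4  144.4  -85.6] tilt [ 0. -0.] w 0.114 g 40.0 F [-2.  -3.6  6.1] q [-0.09  0.45  0.28  1.82 -0.16  0.89 -1.23]
```

View pics/m1.png

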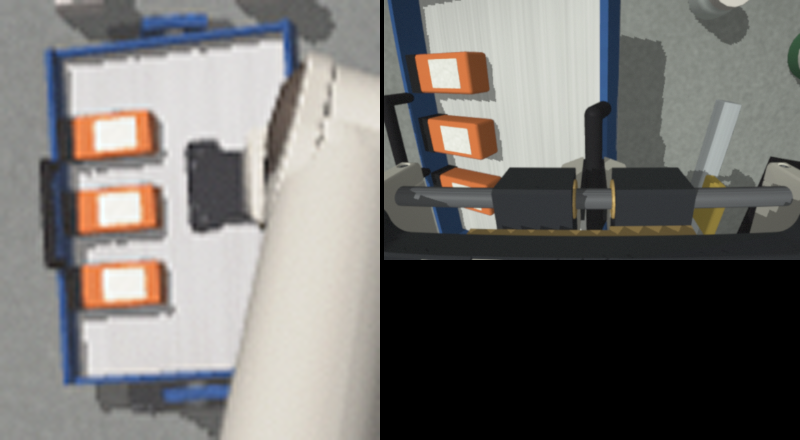

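The tray is tipped towards the green side and the left composite shows all three packs against the +y fence (x≈75). Now I'll set it level.

step_arm(
  rotation=[
    [0,0,0],
    [0,0,0],
    [0,0,0],
    [0,0,0],
    [0,0,0],
    [0,0,0],
    [0,0,0],
    [0,0,0],
    [0,0,0],
    [0,0,0],
    [0,0,0],
    [0,0,0],
  ],
  offset=[
    [0,3,2],
    [0,2,3],
    [0,3,3],
    [0,2,3],
    [0,3,3],
    [0,2,3],
    [0,2,3],
    [0,2,3],
    [0,3,3],
    [0,1,3],
    [0,2,4],
    [0,2,3],
  ],
  claw=[0.95,0.95,0.95,0.95,0.95,0.95,0.95,0.95,0.95,0.95,0.95,0.95],
)

```text
t: 31.92
eef_pos: [0.5737, -0.1273, 0.1088]
eef_rot: [-3.137, -0.121, -0.0]
wrist_force: [-3.4, 1.7, 10.7]
gripper_width: 0.118
grip_force: 40.0
```

step_arm(
  rotation=[
    [0,0,0],
    [0,0,0],
    [0,0,0],
    [0,0,0],
  ],
  offset=[
    [0,0,0],
    [0,0,0],
    [0,0,0],
    [0,0,0],
  ],
  claw=[0.95,0.95,0.95,0.95],
)

```text
t: 32.42
eef_pos: [0.5737, -0.1275, 0.1085]
eef_rot: [-3.137, -0.121, -0.0]
wrist_force: [-2.3, 0.5, 8.3]
gripper_width: 0.119
grip_force: 40.0
```

```bash
python3 - <<'E'
from plan import *
now()
E
```

```text
t 32.42 pose [ 573.7 -127.5  108.5  -85.6] tilt [0.    0.002] w 0.119 g 40.0 F [-2.3  0.5  8.3] q [-0.04  0.51  0.27  1.83 -0.18  0.83 -1.17]
```

step_arm(
  rotation=[
    [0,0,0],
    [0,0,0],
    [0,0,0],
    [0,0,0],
  ],
  offset=[
    [0,0,1],
    [0,0,0],
    [0,0,0],
    [0,0,0],
  ],
  claw=[0.95,0.95,0.95,0.95],
)

```text
t: 32.92
eef_pos: [0.5737, -0.1278, 0.1078]
eef_rot: [-3.138, -0.121, -0.0]
wrist_force: [-2.9, -0.7, 9.7]
gripper_width: 0.114
grip_force: 40.0
```

step_arm(
  rotation=[
    [0,0,0],
    [0,0,0],
    [0,0,0],
    [0,0,0],
    [0,0,0],
    [0,0,0],
    [0,0,0],
    [0,0,0],
    [0,0,0],
    [0,0,0],
    [0,0,0],
  ],
  offset=[
    [0,0,0],
    [0,0,0],
    [0,0,0],
    [0,0,-40],
    [0,0,-40],
    [-14,-10,-30],
    [-20,-10,-30],
    [-20,-10,-33],
    [-20,-10,0],
    [0,0,0],
    [0,0,0],
  ],
  claw=[0.6,0.6,0.6,0.6,0.6,0.6,0.6,0.6,0.6,0.6,0.6],
)

```text
t: 34.3
eef_pos: [0.497, -0.0947, 0.2795]
eef_rot: [3.139, 0.121, -0.0]
wrist_force: [0.2, 0.2, -0.3]
gripper_width: 0.398
grip_force: 0.0
```

```bash
python3 - <<'E'
from plan import *
from h import *
now()
import pickle
cm=viewer.camera_model('wrist'); pickle.dump(cm,open('cm5.pkl','wb'))
snap('wrist','w5.png')
E
```

```text
t 34.3 pose [497.  -94.7 279.5 -85.6] tilt [-0. -0.] w 0.398 g 0.0 F [ 0.2  0.2 -0.3] q [-0.14  0.16  0.31  1.86 -0.05  1.12 -1.31]
```

View pics/w5.png

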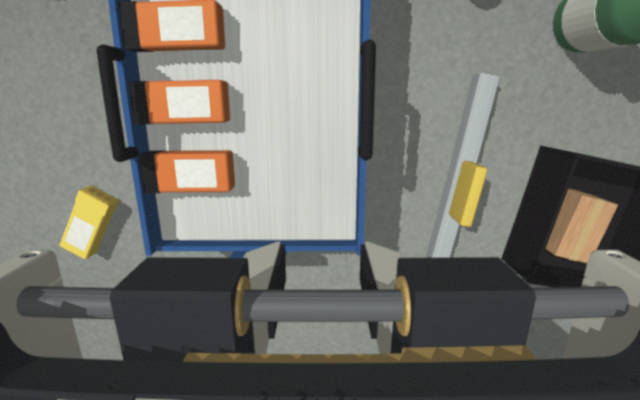

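Wrist view: packs sit against the left fence with their inner ends at x≈222, 227 and 232. Handles are at (112,104) and (367,100). The keeper runs from (488,75) to (440,255) with its fin at (468,193). The carton is in the bin.

```bash
python3 - <<'E'
from plan import *
from h import *
import pickle
cm=pickle.load(open('cm5.pkl','rb'))
def loc(P): 
    c,s=np.cos(np.radians(PSI)),np.sin(np.radians(PSI)); d=P[:,:2]-T; return np.c_[d@[c,s],d@[-s,c]].round(1).tolist()
print('handles',loc(plane('wrist',[(104,52),(121,155),(369,46),(366,154)],.121,cm)*1000))
print('pack ends',loc(plane('wrist',[(220,2),(222,47),(226,81),(227,122),(231,152),(232,190)],.095,cm)*1000))
im=cv2.imread('pics/w5.png')
k=plane('wrist',[(481,75),(498,76),(435,255),(454,257)],.024,cm)*1000; print('bar',k.round(1)[:,:2].tolist())
k=plane('wrist',[(471,161),(487,167),(476,226),(459,221)],.066,cm)*1000; print('fin',k.round(1)[:,:2].tolist(),k.mean(0).round(1))
t=cv2.resize(im[60:260,420:510],None,fx=3,fy=3,interpolation=cv2.INTER_CUBIC)
u=cv2.resize(im[0:200,100:260],None,fx=3,fy=3,interpolation=cv2.INTER_CUBIC)
cv2.imwrite('pics/m2.png',np.hstack([t,u]))
E
```

```text
handles [[43.6, 113.7], [-45.4, 111.9], [45.3, -112.1], [-45.5, -112.4]]
pack ends [[86.2, 17.2], [48.6, 18.0], [18.9, 16.3], [-18.5, 18.0], [-47.3, 16.2], [-85.7, 18.1]]
bar [[613.8, -264.4], [614.6, -284.2], [391.5, -248.8], [390.4, -274.2]]
fin [[522.1, -252.8], [517.1, -271.7], [449.1, -273.4], [453.6, -252.6]] [ 485.5 -262.6   66. ]
```

View pics/m2.png

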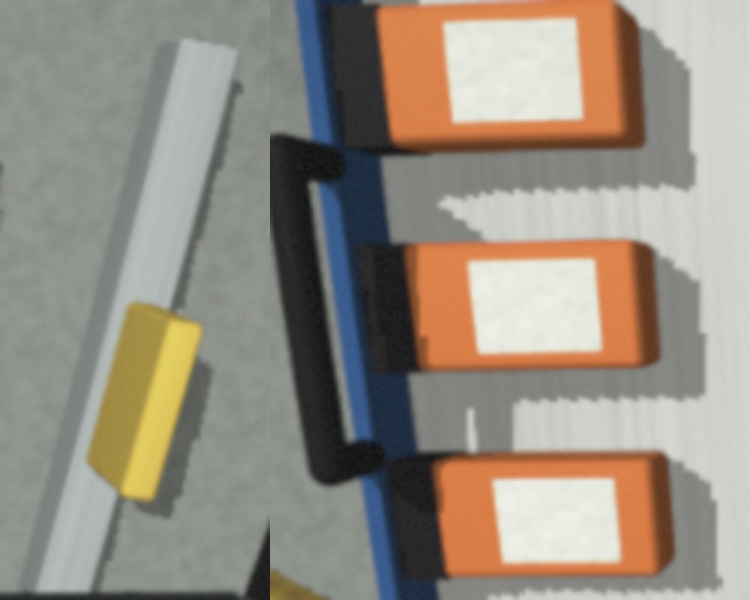

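```bash
python3 - <<'E'
from plan import *
from h import *
import pickle
cm=pickle.load(open('cm5.pkl','rb'))
g=lambda L:[(x/3+420,y/3+60) for x,y in L]
k=plane('wrist',g([(170,315),(202,325),(153,500),(122,495)]),.066,cm)*1000; print('fin',k.round(1)[:,:2].tolist(),k.mean(0).round(1))
k=plane('wrist',g([(180,40),(237,50),(48,592),(92,592)]),.024,cm)*1000; print('bar',k.round(1)[:,:2].tolist(),[np.degrees(np.arctan2(*(k[i]-k[i+2])[1::-1])).round(1) for i in(0,1)])
s=now()
x,y=(484,-267)
plan(s,[(x,y,180,-85.5,.4,50)])
E
```

```text
fin [[518.3, -259.9], [515.7, -272.4], [447.9, -267.7], [449.0, -255.4]] [ 482.7 -263.8   66. ]
bar [[615.5, -262.9], [614.0, -285.5], [388.3, -250.7], [389.6, -269.9]] [np.float64(-3.1), np.float64(-4.0)]
t 34.35 pose [497.1 -94.8 279.3 -85.6] tilt [-0. -0.] w 0.403 g 0.0 F [-0.4 -0.1  0.2] q [-0.14  0.16  0.31  1.86 -0.05  1.12 -1.31]
rot z [np.float64(-0.0), np.float64(-0.0), np.float64(-0.0), np.float64(-0.0)]
{"offset": [[-7, 43, 25], [-6, 42, 25], [-7, 43, 24], [-6, 43, 25]]}
claw [0.4, 0.4, 0.4, 0.4]
end [ 484.3 -267.3  180.3] -85.61
```

```bash
python3 - <<'E'
from plan import *
s=now()
plan(s,[(483,-265,130,-94.3,.4,45),(483,-265,32,-94.3,.4,25),(483,-265,32,-94.3,.4,-1)])
E
```

```text
t 34.35 pose [497.1 -94.8 279.3 -85.6] tilt [-0. -0.] w 0.403 g 0.0 F [-0.4 -0.1  0.2] q [-0.14  0.16  0.31  1.86 -0.05  1.12 -1.31]
rot z [np.float64(0.03), np.float64(0.03), np.float64(0.03), np.float64(0.03), np.float64(0.03), np.float64(0.0), np.float64(0.0), np.float64(0.0), np.float64(0.0), np.float64(0.0)]
{"offset": [[-5, 34, 30], [-5, 34, 30], [-3, 34, 30], [-3, 34, 29], [-1, 34, 30], [0, 0, 25], [0, 0, 24], [0, 0, 25], [0, 0, 24], [0, 0, 0]]}
claw [0.4, 0.4, 0.4, 0.4, 0.4, 0.4, 0.4, 0.4, 0.4, 0.4]
end [ 482.9 -265.2   32.3] -94.2
```

step_arm(
  rotation=[
    [0,0,0.03],
    [0,0,0.03],
    [0,0,0.03],
    [0,0,0.03],
    [0,0,0.03],
    [0,0,0],
    [0,0,0],
    [0,0,0],
    [0,0,0],
    [0,0,0],
    [0,0,0],
    [0,0,0],
  ],
  offset=[
    [-5,34,30],
    [-5,34,30],
    [-3,34,30],
    [-3,34,29],
    [-1,34,30],
    [0,0,25],
    [0,0,24],
    [0,0,25],
    [0,0,24],
    [0,0,0],
    [0,0,0],
    [0,0,0],
  ],
  claw=[0.6,0.6,0.6,0.6,0.6,0.6,0.6,0.6,0.6,0.6,0.6,0.6],
)

```text
t: 35.85
eef_pos: [0.4834, -0.2656, 0.0336]
eef_rot: [3.139, -0.115, 0.003]
wrist_force: [0.3, 0.5, -0.2]
gripper_width: 0.397
grip_force: 0.0
```

step_arm(
  rotation=[
    [0,0,0],
    [0,0,0],
    [0,0,0],
    [0,0,0],
    [0,0,0],
    [0,0,0],
  ],
  offset=[
    [0,0,0],
    [0,0,0],
    [0,0,0],
    [0,0,0],
    [0,0,-20],
    [0,0,0],
  ],
  claw=[0.95,0.95,0.95,0.95,0.95,0.95],
  force=40,
)

```text
t: 36.6
eef_pos: [0.4831, -0.2654, 0.0532]
eef_rot: [3.139, -0.115, 0.002]
wrist_force: [0.5, -0.5, -4.4]
gripper_width: 0.148
grip_force: 40.0
```

```bash
python3 - <<'E'
from plan import *
from h import *
s=now(); 
im=cv2.imread('pics/top6.png')[:,:,::-1].copy()
snap('top','top7.png')
x,y=tr(0,5); print(x,y)
s[2]=52.3
plan(s,[(s[0],s[1],190,-94.3,.95,40),(x,y,190,-85.5,.95,40),(x,y,120,-85.5,.95,25)])
E
```

```text
t 36.6 pose [ 483.1 -265.4   53.2  -94.2] tilt [ 0.001 -0.001] w 0.148 g 40.0 F [ 0.5 -0.5 -4.4] q [ 0.18  0.55  0.34  1.95 -0.28  0.69 -0.95]
564.6077045213608 -11.015413331334361
rot z [np.float64(0.0), np.float64(0.0), np.float64(0.0), np.float64(0.0), np.float64(-0.02), np.float64(-0.02), np.float64(-0.03), np.float64(-0.02), np.float64(-0.02), np.float64(-0.02), np.float64(-0.02), np.float64(-0.0)]
{"offset": [[0, 0, -34], [0, 0, -35], [0, 0, -34], [0, 0, -35], [9, -37, 0], [10, -37, 0], [10, -37, 0], [12, -36, 0], [12, -36, 0], [13, -36, 0], [14, -36, 0], [0, 0, 23]]}
claw [0.95, 0.95, 0.95, 0.95, 0.95, 0.95, 0.95, 0.95, 0.95, 0.95, 0.95, 0.95]
rot z [np.float64(-0.0), np.float64(-0.0)]
{"offset": [[0, 0, 24], [0, 0, 23]]}
claw [0.95, 0.95]
end [565.1 -10.7 120.3] -85.6
```

step_arm(
  rotation=[
    [0,0,0],
    [0,0,0],
    [0,0,0],
    [0,0,0],
    [0,0,-0.02],
    [0,0,-0.02],
    [0,0,-0.03],
    [0,0,-0.02],
    [0,0,-0.02],
    [0,0,-0.02],
    [0,0,-0.02],
    [0,0,0],
  ],
  offset=[
    [0,0,-34],
    [0,0,-35],
    [0,0,-34],
    [0,0,-35],
    [9,-37,0],
    [10,-37,0],
    [10,-37,0],
    [12,-36,0],
    [12,-36,0],
    [13,-36,0],
    [14,-36,0],
    [0,0,0],
  ],
  claw=[0.95,0.95,0.95,0.95,0.95,0.95,0.95,0.95,0.95,0.95,0.95,0.95],
)

```text
t: 38.15
eef_pos: [0.5645, -0.0052, 0.1891]
eef_rot: [-3.137, -0.132, 0.003]
wrist_force: [-0.4, -0.3, -4.1]
gripper_width: 0.151
grip_force: 40.0
```

step_arm(
  rotation=[
    [0,0,0],
    [0,0,0],
    [0,0,0],
    [0,0,0],
    [0,0,0],
  ],
  offset=[
    [0,0,20],
    [0,0,20],
    [0,0,15],
    [0,0,0],
    [0,0,0],
  ],
  claw=[0.95,0.95,0.95,0.95,0.95],
)

```text
t: 38.78
eef_pos: [0.5649, -0.0107, 0.136]
eef_rot: [3.139, 0.12, 0.001]
wrist_force: [-0.3, 1.0, -3.5]
gripper_width: 0.151
grip_force: 40.0
```

```bash
python3 - <<'E'
from plan import *
from h import *
s=now(); import pickle
pickle.dump(viewer.camera_model('wrist'),open('cm6.pkl','wb'))
w=snap('wrist','w6.png'); cv2.imwrite('pics/m3.png',cv2.resize(w[0:300,60:460],None,fx=2,fy=2,interpolation=cv2.INTER_CUBIC)[:,:,::-1])
c,sn=np.cos(np.radians(PSI)),np.sin(np.radians(PSI)); d=np.array(s[:2])-T; print('tcp local',d@[c,sn],d@[-sn,c])
E
```

```text
t 38.77 pose [564.9 -10.7 136.  -85.6] tilt [ 0.001 -0.   ] w 0.151 g 40.0 F [-0.3  1.  -3.5] q [-0.24  0.43  0.27  1.87 -0.15  0.86 -1.39]
tcp local 0.303788584043051 5.303679917252456
```

View pics/m3.png

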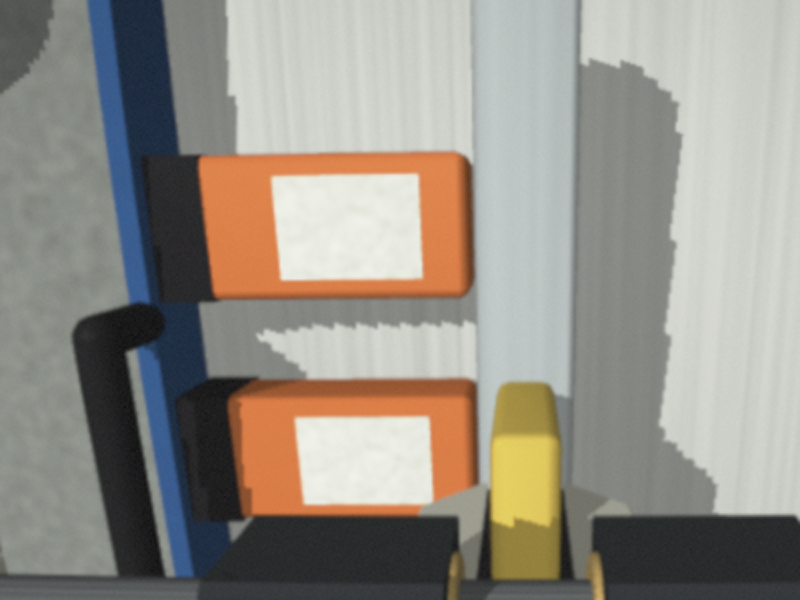

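```bash
python3 - <<'E'
from plan import *
from h import *
import pickle
cm=pickle.load(open('cm6.pkl','rb'))
def loc(P): 
    c,s=np.cos(np.radians(PSI)),np.sin(np.radians(PSI)); d=P[:,:2]*1000-T; return np.c_[d@[c,s],d@[-s,c]].round(1).tolist()
g=lambda L:[(x/2+60,y/2) for x,y in L]
print('pack top edge',loc(plane('wrist',g([(461,160),(463,290),(469,400),(474,510)]),.095,cm)))
print('pack low edge',loc(plane('wrist',g([(472,225),(477,450)]),.072,cm)))
print('bar front/back',loc(plane('wrist',g([(472,0),(478,440),(581,0),(570,440)]),.128,cm)))
print('fence inner top',loc(plane('wrist',g([(111,0),(186,560)]),.099,cm)),loc(plane('wrist',g([(93,0),(175,560)]),.099,cm)))
E
```

```text
pack top edge [[87.0, 22.3], [52.1, 22.7], [19.9, 21.7], [-15.5, 21.1]]
pack low edge [[69.0, 21.4], [-4.3, 21.4]]
bar front/back [[118.2, 16.4], [19.1, 17.0], [118.2, -6.8], [19.1, -5.9]]
fence inner top [[127.4, 110.6], [-31.1, 111.9]] [[127.6, 115.3], [-31.2, 115.5]]
```

step_arm(
  rotation=[
    [0,0,0],
    [0,0,0],
    [0,0,0],
    [0,0,0],
    [0,0,0],
    [0,0,0],
  ],
  offset=[
    [0,-2,8],
    [0,0,8],
    [0,0,8],
    [0,0,4],
    [0,0,2],
    [0,0,0],
  ],
  claw=[0.95,0.95,0.95,0.95,0.95,0.95],
)

```text
t: 39.58
eef_pos: [0.5643, -0.0085, 0.1056]
eef_rot: [3.139, 0.121, -0.0]
wrist_force: [0.8, -0.0, -3.8]
gripper_width: 0.154
grip_force: 40.0
```

step_arm(
  rotation=[
    [0,0,0],
    [0,0,0],
    [0,0,0],
  ],
  offset=[
    [0,0,2],
    [0,0,0],
    [0,0,0],
  ],
  claw=[0.95,0.95,0.95],
)

```text
t: 39.95
eef_pos: [0.5644, -0.0084, 0.1038]
eef_rot: [-3.139, -0.121, -0.0]
wrist_force: [0.2, -0.5, -3.5]
gripper_width: 0.148
grip_force: 40.0
```

step_arm(
  rotation=[
    [0,0,0],
    [0,0,0],
    [0,0,0],
  ],
  offset=[
    [0,0,2],
    [0,0,0],
    [0,0,0],
  ],
  claw=[0.95,0.95,0.95],
)

```text
t: 40.33
eef_pos: [0.5647, -0.0083, 0.102]
eef_rot: [-3.139, -0.121, -0.001]
wrist_force: [0.1, -1.2, -0.5]
gripper_width: 0.149
grip_force: 40.0
```

step_arm(
  rotation=[
    [0,0,0],
    [0,0,0],
    [0,0,0],
    [0,0,0],
    [0,0,0],
    [0,0,0],
    [0,0,0],
    [0,0,0],
    [0,0,0],
    [0,0,0],
    [0,0,0],
    [0,0,0],
  ],
  offset=[
    [0,0,0],
    [0,0,0],
    [0,0,0],
    [0,0,-15],
    [0,0,-30],
    [0,0,-40],
    [-14,10,-40],
    [-14,10,-40],
    [-15,15,-12],
    [-15,15,0],
    [0,0,0],
    [0,0,0],
  ],
  claw=[0.65,0.65,0.65,0.65,0.65,0.65,0.65,0.65,0.65,0.65,0.65,0.65],
)

```text
t: 41.82
eef_pos: [0.5099, -0.0622, 0.2775]
eef_rot: [-3.139, -0.121, 0.003]
wrist_force: [-0.9, 0.6, 0.5]
gripper_width: 0.345
grip_force: 0.0
```

```bash
python3 - <<'E'
from plan import *
from h import *
s=now(); import pickle
pickle.dump(viewer.camera_model('wrist'),open('cm7.pkl','wb'))
w=snap('wrist','w7.png'); snap('scene','scene7.png')
E
```

```text
t 41.83 pose [509.9 -62.2 277.5 -85.6] tilt [-0.002  0.   ] w 0.345 g 0.0 F [-0.9  0.6  0.5] q [-0.22  0.18  0.33  1.85 -0.06  1.13 -1.36]
```

View pics/w7.png

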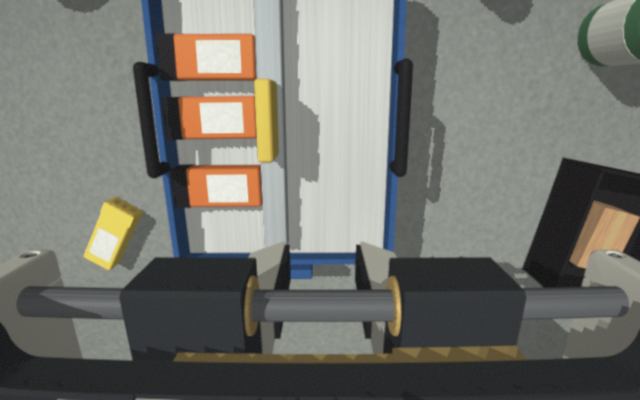

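```bash
python3 - <<'E'
from plan import *
from h import *
import pickle
cm=pickle.load(open('cm7.pkl','rb'))
def loc(P): 
    c,s=np.cos(np.radians(PSI)),np.sin(np.radians(PSI)); d=P[:,:2]*1000-T; return np.c_[d@[c,s],d@[-s,c]].round(1).tolist()
print('handles',loc(plane('wrist',[(139,67),(155,172),(404,64),(400,171)],.121,cm)))
print('bar back edge',loc(plane('wrist',[(281,2),(286,150),(288,240)],.093,cm)))
print('bar front edge',loc(plane('wrist',[(256,2),(262,235)],.093,cm)))
w=cv2.imread('pics/w7.png'); cv2.imwrite('pics/m4.png',cv2.resize(w[0:250,130:310],None,fx=2.4,fy=2.4,interpolation=cv2.INTER_CUBIC))
E
```

```text
handles [[45.4, 114.7], [-46.0, 112.4], [46.1, -110.3], [-45.6, -112.2]]
bar back edge [[100.4, -5.3], [-30.6, -6.2], [-125.0, -5.4]]
bar front edge [[100.6, 16.7], [-119.4, 21.7]]
```

View pics/m4.png

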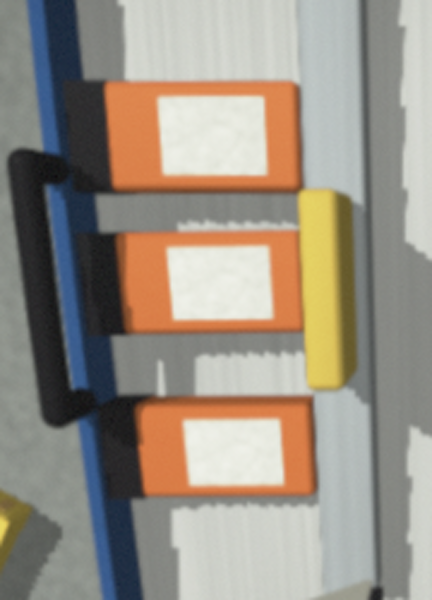

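The enlarged crop shows the three packs against the fence, with the bar flat and parallel close behind them at x≈305–370. The tray is level to within the measurement, so I'm handing in.

```bash
python3 -c "
from h import *
print(job.finish_job())"
```

```text
the job is handed in; nothing more can be done
None
```

The job is handed in: the carton is in the bin, the three packs are in one row with their ends against the green-side fence, the tray is level again, and the keeper bar lies flat close behind the packs.

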